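Shim and wedge a lamp base tight in the gluing jig

TASK

Slide the wooden lamp base along the bench, without lifting it, into the corner of the dark L-shaped fence until it sits square and flush against both sides. Then stand as many of the orange U-shaped shims in the open gap between the base and the grey stop as it takes (one or two), and push the wooden wedge upright down into what is left of the gap until it jams tight with its foot still clear of the bench. Finish while still holding the jammed wedge in the gripper, not letting go, and leave the glue bottle, the white carton and the toy wheel alone.

Things in the scene. Friction and masses are not known exactly. Their poses are not given: they have to be found in the camera images.
- fence: L-shaped dark wood fence, fixed. Origin: on the bench, mid green 80 x 60 mm seat, where the centre of the base's underside belongs; z up. In its frame: end block 48 mm tall, face at y = +30 mm (x -57 to 57, y 30 to 52); back rail 22 mm tall, face at x = +40 mm (x 40 to 58, y -83 to 52). Open on the -x side, towards the robot.
- stop: Grey stop block, 76 (x) x 30 (y) x 48 mm tall, fixed, axes as the fence's, on the seat's -y side. Origin: on the bench, middle of the foot of its gap face, which looks to its +y (block at y -30 to 0). The face stands 58 to 74 mm from the fence's origin: with the base seated (its face at fence y = -30 mm) the gap is 28 to 44 mm wide.
- lamp_base: Loose light wooden block, 80 (x) x 60 (y) x 48 mm tall, about 0.28 kg, with an 18 mm square post standing on its centre from z = 48 to 93 mm, which can be gripped. Origin: centre of its underside; z up.
- shim1: Loose orange U-shaped shim, one of two alike: plate 60 (x) x 10 thick (y) x 48 mm tall, with two ears (8 x 10 mm) on its outer edges up to z = 72 mm; the wedge passes between them (slot 44 mm wide, open at the top). Grip from above across the 60 mm over the ears. 35 g. Starts upright in the rack, underside 6 mm above the bench. Origin: centre of its underside; z up.
- shim2: The other orange shim, the same as shim1; starts in the rack beside it, 42 mm away.
- wedge: Wooden wedge, 30 wide (x), 112 mm tall. Thickness (y) grows from 8 mm at its foot (z 0) to 32 at z = 60 mm, both sides sloping 1:5, then constant. Grip near the top across its 30 mm. Jams on the 48 mm high edges beside it: in a remaining gap of r mm (10 to 26) its foot ends about 48 - (r - 8)/0.4 mm up; wider, it drops to the bench. Starts upright in the rack. Origin: centre of its foot; z up.
- rack: Fixed plywood rack, 92 (x) x 160 (y) x 31 mm tall, with slots 25 mm deep (floor 6 mm above the bench) in which the shims and the wedge start upright, axes as the rack's: shim1 at y = +55, shim2 at +13, wedge at -52 mm; lift them 25 mm to clear it. Origin: centre of its underside.
- glue: Bystander: white glue bottle with red cap, 48 mm across, 130 mm tall. Origin: centre of its underside.
- carton: Bystander: white paper carton, 60 x 110 x 35 mm tall. Origin: centre of its underside.
- wheel: Bystander: wooden toy wheel lying flat, 64 mm across, 28 mm tall. Origin: centre of its underside.
Mind the look-alikes: they are no part of the job. Leave any blue, purple or yellow look-alike of the lamp_base alone.

How it is judged:
By the outcome, as a careful person would: the job done as asked, in the order asked, and still so for the second after the job is handed in, while the arm keeps its last pose, push and grip.
It also fails if it takes over 72 s, if anything falls off the work surface, if the arm or the gripper's body presses on something with over 40 N, if the wrist force passes 120 N, or if a joint passes its speed limit or range.

ROBOT

A 6-joint arm with a two-finger parallel gripper is mounted at the origin on the work surface. World frame = base frame: x ahead of the robot, y to its left, z up, the work surface at z = 0. Lengths are in m, angles in rad, forces in N, time in s.
With the tool pointing down it reaches from about 0.275 to 0.825 m from the base axis. Payload 5.2 kg.
Tool frame: the origin (TCP) lies at the very end of the fingers, on their centre line; the grasp point (between the pads) lies 19 mm behind it (ctrl.pinch_z is the distance from the TCP to the grasp point, in m); z points along the fingers, y is the direction in which the jaws open and shut (so a half turn about z gives the same grasp; the last joint's range is limited). The gripper opens to 93 mm and grips with 3 to 60 N. Pads are 15 mm wide; open, the fingers measure 128 mm over their backs; the gripper's body (75 mm by 188 mm) begins 65 mm behind the grasp point.
Start: joints at [-1.403, 0.259, 1.535, -0, 1.348, -0.203], TCP at [0.199, -0.513, 0.195] pointing down, gripper open.
Joint ranges: [-3.14, 3.14], [-0.91, 2.08], [0.19, 2.58], [-1.22, 4.36], [0.22, 2.71], [-3.12, 3.12]. Speed limits (rad/s): [2.57, 2.57, 3.14, 3.14, 3.14, 3.14].

INTERFACE

Orientations are given as a unit quaternion [w, x, y, z].
In Python, from cell import sensors, read_camera, camera_model, order, ctrl gives the robot as it stands. The module is installed in compiled form; this text tells all that it offers.
- The arm moves only by the tool carry_out, never from a script. Its arguments are lists of equal length, an entry for each row: "claw": the closure, from 0 (fully open) to 1 (shut); "linear": the shift along the world's x, y, z in units of 60 mm (1.0 is 60 mm), a list of three; "delta_rot": the turn, a rotation vector about the world's x, y, z in rad, a list of three. In form: {"claw": [claw, ...], "linear": [[dx, dy, dz], ...], "delta_rot": [[ax, ay, az], ...]}. A call has 1 to 5 rows; each row shifts and turns the pose as measured when the row begins; what a row does not reach is not made up. A row lasts 1/8 s, in which the tool goes at most 62.5 mm and 10.7 degrees, less where a joint would pass 70% of its speed; a pose out of reach is approached as far as the arm can. A call is refused whole if a number of a shift passes 1 or a number of a turn 0.188, either way. A call with a gripper value outside its range is refused whole. The fingers move at their own pace and stop on an object; "squeeze" is the grip in N (left out, the last holds). Time passes only in rows, so rows that do not move let the fingers close. It gives the time, the measured TCP pose, the force and the opening at its end, in the units of the state.
- sensors.read_state(): the state, without advancing time (a new reading comes with each control period).
- read_camera(name): name is "scene" or "top" or "wrist"; returns (picture, depth): 420x560x3 uint8, blue, green, red; 420x560 float32, m along the optical axis (not along the pixel's ray), 0 where there is no reading.
- camera_model(name): a dict with "fx", "fy", "cx", "cy" (pixels), "D" ([k1, k2, p1, p2, k3] as OpenCV has them; the pictures are not rectified), "R" (3x3) and "t" (3): a world point X has camera coordinates R X + t. Camera axes: x right, y down, z forward; pixel columns grow to the right and rows downward; lengths in m; the calibration is good to about 2 mm. A picture is of the moment at which its call begins: read the wrist's pose just before it. camera_model takes no time and is no camera call; for the wrist camera it gives the pose at the moment of the call.
- order.finish_job(): hands the job in, once; it reports no verdict.
The state is a dict: "time_s": time; "qpos": joint angles; "joint_velocities": joint speeds; "effort": joint torques, N m; "tool_pos": TCP position; "orientation": TCP orientation; "ft_force": force on the tool from outside, world axes, zero at the start; "wrist_torque": the same for the moment, N m; "width": finger opening in m.
Only numpy, scipy, OpenCV 4.12 (cv2) and the standard library are available. Lean on these libraries where they do the work, as an engineer would, in place of code of your own. Each camera call takes 0.05 s, during which the arm holds its last target.

## Working session

There is one attempt and no reset: what is moved stays moved. The work goes in short steps, Python scripts to look and compute and a tool call to move; the robot and the scene stay as the last step left them, time stands still between calls to the robot, and variables do not carry over. Pictures are saved under pics/ and viewed, and the job is handed in when it is done.

Besides the shell and the picture viewer there is one more tool, called after "Emit:" as name(argument=value, ...), one argument or row to a line, values as JSON. carry_out: Moves the arm, as the interface text tells. Its arguments: {"type":"object","properties":{"claw":{"type":"array"},"linear":{"type":"array"},"delta_rot":{"type":"array"},"squeeze":{"type":"number"}},"required":["claw","linear","delta_rot"]}

```bash
mkdir -p pics; ls; python3 - <<'E'
from cell import sensors, read_camera, camera_model, order, ctrl
import cv2, numpy as np
print(sensors.read_state()); print(ctrl.pinch_z)
for n in ("scene","top","wrist"):
    m=camera_model(n); print(n,{k:np.round(v,4).tolist() for k,v in m.items()})
    p,d=read_camera(n); cv2.imwrite(f"pics/{n}0.png",p); np.savez(f"pics/{n}0.npz",p=p,d=d,**{k:np.array(v) for k,v in m.items()})
E
```

```text
pics
{'time_s': 0.0, 'qpos': array([-1.40277816e+00,  2.59330235e-01,  1.53605595e+00, -4.32847543e-05,
        1.34797907e+00, -2.02790691e-01]), 'joint_velocities': array([-0.00234435,  0.00072796, -0.00172939,  0.00096461, -0.00015072,
       -0.00242746]), 'effort': array([ 1.44252401e-03, -4.37294233e+01, -2.84003431e+01,  7.19202007e-02,
        4.16074949e-02, -1.50235614e-04]), 'tool_pos': array([ 0.19921636, -0.51203819,  0.19413549]), 'orientation': array([-8.86535349e-04,  9.82860505e-01,  1.84348694e-01, -5.69120580e-06]), 'ft_force': array([-0.22680893, -0.94104862,  0.81225754]), 'wrist_torque': array([-0.03857021,  0.02239811,  0.01117726]), 'width': 0.09273407075992261}
0.0188
scene {'fx': 502.4054, 'fy': 502.4054, 'cx': 274.5189, 'cy': 213.0185, 'D': [-0.1585, 0.0, 0.0, 0.0, 0.0], 'R': [[0.7706, 0.6373, 0.0043], [0.41, -0.4906, -0.7689], [-0.488, 0.5943, -0.6393]], 't': [-0.4468, -0.1693, 1.2869]}
top {'fx': 521.6875, 'fy': 521.6875, 'cx': 284.1189, 'cy': 210.1181, 'D': [-0.0813, 0.0, 0.0, 0.0, 0.0], 'R': [[-0.0028, -0.9997, -0.0228], [-0.9953, 0.005, -0.0963], [0.0964, 0.0224, -0.9951]], 't': [0.0391, 0.5571, 1.1483]}
wrist {'fx': 291.8286, 'fy': 291.8286, 'cx': 277.8159, 'cy': 204.0505, 'D': [-0.0467, 0.0, 0.0, 0.0, 0.0], 'R': [[0.3627, -0.9319, -0.0026], [-0.9032, -0.3522, 0.2453], [-0.2295, -0.0866, -0.9695]], 't': [-0.5479, -0.0294, 0.3894]}
```

View pics/scene0.png

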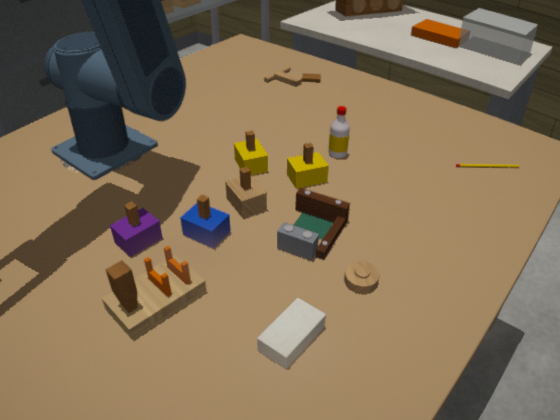

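View pics/top0.png

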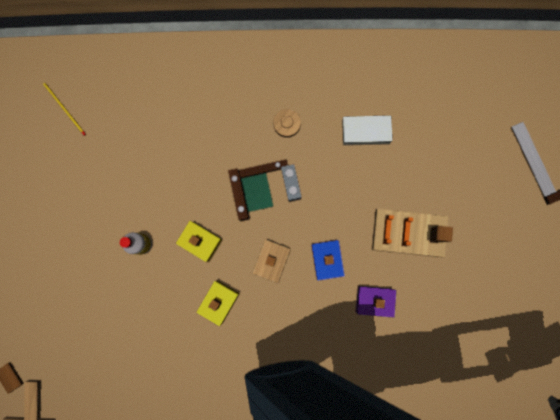

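View pics/wrist0.png

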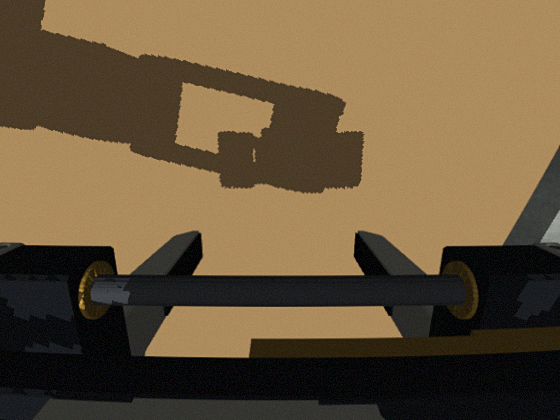

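The top view shows the natural wooden base at about (271,261), the fence with its green seat at (258,192), the stop at (291,182), and the rack at (412,232). The shims are at (389,230) and (407,232), with the wedge at (443,233). Next I'll measure these using depth and height masks.

```bash
cat > h.py <<'E'
import numpy as np, cv2
from cell import sensors, read_camera, camera_model
def grab(n,save=None):
    m=camera_model(n); p,d=read_camera(n)
    m={k:np.array(v,float) for k,v in m.items()}
    if save: cv2.imwrite(f"pics/{save}.png",p); np.savez(f"pics/{save}.npz",p=p,d=d,**m)
    return p,d,m
def load(s):
    z=np.load(f"pics/{s}.npz"); return z['p'],z['d'],{k:z[k] for k in ('fx','fy','cx','cy','D','R','t')}
def K(m): return np.array([[m['fx'],0,m['cx']],[0,m['fy'],m['cy']],[0,0,1.]])
def norm(m,uv):
    return cv2.undistortPoints(np.asarray(uv,float).reshape(-1,1,2),K(m),m['D']).reshape(-1,2)
def onplane(m,uv,z):
    r=np.c_[norm(m,uv),np.ones(len(np.asarray(uv).reshape(-1,2)))]
    c=-m['R'].T@m['t']; w=r@m['R']; s=(z-c[2])/w[:,2]
    return c+s[:,None]*w
def proj(m,X):
    rv=cv2.Rodrigues(m['R'])[0]
    return cv2.projectPoints(np.asarray(X,float).reshape(-1,1,3),rv,m['t'],K(m),m['D'])[0].reshape(-1,2)
def cloud(d,m):
    H,W=d.shape; uu,vv=np.meshgrid(np.arange(W),np.arange(H))
    n=norm(m,np.c_[uu.ravel(),vv.ravel()]); X=np.c_[n,np.ones(len(n))]*d.ravel()[:,None]
    return ((X-m['t'])@m['R']).reshape(H,W,3)
E
python3 - <<'E'
from h import *
p,d,m=load('top0'); X=cloud(d,m); z=X[...,2]
b=z[300:320,50:150]; print('bench z',b.mean(),b.std(), z[30:60,200:500].mean())
def rep(name,mask):
    n,l,s,c=cv2.connectedComponentsWithStats(mask.astype(np.uint8))
    for i in range(1,n):
        if s[i,4]>25:
            q=np.argwhere(l==i)[:,::-1].astype(np.float32); r=cv2.minAreaRect(q)
            P=X[l==i]; zz=np.median(P[:,2]); w=onplane(m,cv2.boxPoints(r),zz)
            e=w[1]-w[0]; f=w[2]-w[1]
            print(name,np.round(c[i]),s[i,4],'z',round(zz,4),'ctr',np.round(w.mean(0)[:2],4),'dims',np.round([np.linalg.norm(e[:2]),np.linalg.norm(f[:2])],4),'ang',np.round(np.degrees(np.arctan2(e[1],e[0])),1))
roi=np.zeros_like(z,bool); roi[95:330,110:470]=1
rep('h48',roi&(abs(z-.048)<.006)&(d>0))
rep('h72',roi&(abs(z-.078)<.008)&(d>0))
rep('h93+',roi&(z>.088)&(d>0))
rep('h31',roi&(abs(z-.031)<.004)&(d>0))
hsv=cv2.cvtColor(p,cv2.COLOR_BGR2HSV)
rep('green',roi&(hsv[...,0]>60)&(hsv[...,0]<95)&(hsv[...,1]>60))
rep('orange',roi&(hsv[...,0]<12)&(hsv[...,1]>200)&(hsv[...,2]>120))
E
```

```text
bench z 0.006778610499481241 0.09251411508117012 0.0018153361190007102
h48 [291. 182.] 446 z 0.0487 ctr [0.6177 0.0206] dims [0.0301 0.0763] ang -77.4
h48 [238. 194.] 508 z 0.048 ctr [0.5919 0.1394] dims [0.0225 0.1153] ang -78.2
h48 [406. 231.] 71 z 0.0518 ctr [ 0.5058 -0.2321] dims [0.0552 0.0124] ang -7.7
h48 [198. 241.] 848 z 0.0478 ctr [0.4876 0.2278] dims [0.0589 0.0816] ang -31.1
h48 [387. 231.] 69 z 0.0524 ctr [ 0.5043 -0.189 ] dims [0.047 0.012] ang -6.8
h48 [145. 243.] 29 z 0.0466 ctr [0.4844 0.3482] dims [0.0114 0.0423] ang -90.1
h48 [271. 261.] 911 z 0.048 ctr [0.4426 0.0649] dims [0.0801 0.0601] ang -20.6
h48 [328. 260.] 882 z 0.0482 ctr [ 0.4455 -0.0593] dims [0.06   0.0779] ang -80.8
h48 [217. 303.] 910 z 0.0478 ctr [0.3519 0.1846] dims [0.082  0.0605] ang -30.0
h48 [376. 301.] 926 z 0.0481 ctr [ 0.3541 -0.1643] dims [0.0607 0.082 ] ang -5.6
h72 [433. 234.] 27 z 0.0779 ctr [ 0.4991 -0.2819] dims [0.0106 0.0285] ang -77.5
h72 [137. 243.] 117 z 0.0817 ctr [0.4832 0.3622] dims [0.0465 0.0454] ang -90.1
h93+ [443. 233.] 275 z 0.1179 ctr [ 0.4991 -0.2938] dims [0.0318 0.038
[... 281 characters left out ...]
r [ 0.4443 -0.0596] dims [0.018  0.0179] ang -80.8
h93+ [213. 305.] 80 z 0.0923 ctr [0.3518 0.1847] dims [0.0187 0.0185] ang -31.0
h93+ [380. 303.] 79 z 0.0928 ctr [ 0.3545 -0.1638] dims [0.0189 0.0166] ang -90.4
h31 [364. 128.] 462 z 0.0335 ctr [ 0.7419 -0.1525] dims [0.1112 0.0615] ang -88.6
h31 [287. 121.] 85 z 0.0288 ctr [0.7613 0.0309] dims [0.028  0.0246] ang -30.5
h31 [386. 135.] 41 z 0.0335 ctr [ 0.7259 -0.1966] dims [0.0205 0.0256] ang -90.2
h31 [409. 233.] 2074 z 0.0313 ctr [ 0.5049 -0.2448] dims [0.0921 0.1616] ang -6.3
green [256. 192.] 852 z 0.0007 ctr [0.603  0.1018] dims [0.0588 0.0789] ang -77.7
orange [125. 242.] 70 z 0.1297 ctr [0.4825 0.3661] dims [0.0191 0.0166] ang -90.1
```

```bash
python3 - <<'E'
from h import *
p,d,m=load('top0')
c=p[130:300,170:470]; cv2.imwrite('pics/topz.png',cv2.resize(c,None,fx=2.6,fy=2.6,interpolation=cv2.INTER_CUBIC))
E
```

```text
(no output)
```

View pics/topz.png

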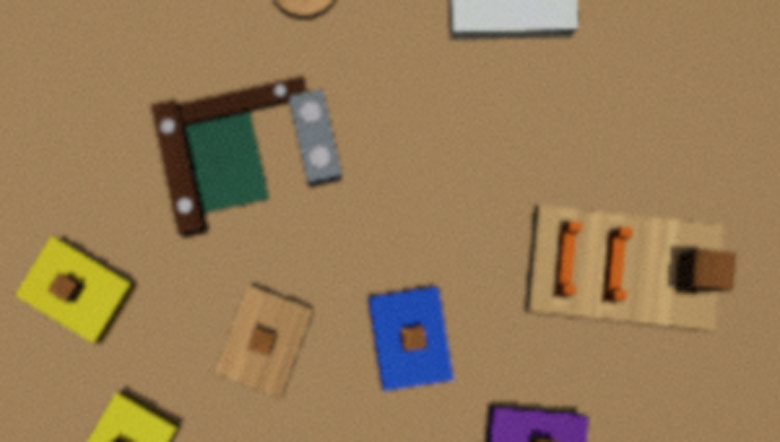

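I measured these poses, all consistent with the sizes given:

| Object | Position (m) | Yaw |
|---|---|---|
| Base | (0.4426, 0.0649) | -20.6° |
| Fence | (0.600, 0.099) | about 12° |
| Rack | (0.505, -0.245) | -6.3° |

The gap comes out near 36 mm, which is right on the one-or-two-shim threshold, so I'll measure it again more precisely later. Now I'm moving over the base.

Emit:
carry_out(
  claw=[0,0,0,0,0],
  linear=[
    [0.37,0.87,0],
    [0.37,0.87,0],
    [0.37,0.87,0],
    [0.37,0.87,0],
    [0.37,0.87,0],
  ],
  delta_rot=[
    [0,0,0.168],
    [0,0,0.168],
    [0,0,0.168],
    [0,0,0.168],
    [0,0,0.168],
  ],
  squeeze=30,
)

```text
time_s: 0.78
tool_pos: [0.3104, -0.2466, 0.192]
orientation: [-0.002, 0.817, 0.577, -0.0]
ft_force: [0.7, -0.2, -0.3]
width: 0.0932
```

Emit:
carry_out(
  claw=[0,0,0,0],
  linear=[
    [0.37,0.87,0],
    [0.37,0.87,0],
    [0.37,0.87,0],
    [0.37,0.87,0],
  ],
  delta_rot=[
    [0,0,0],
    [0,0,0],
    [0,0,0],
    [0,0,0],
  ],
)

```text
time_s: 1.27
tool_pos: [0.4006, -0.0306, 0.1923]
orientation: [-0.001, 0.817, 0.577, 0.001]
ft_force: [1.0, -0.1, 1.0]
width: 0.0931
```

```bash
cat >> h.py <<'E'
from scipy.spatial.transform import Rotation as Ro
def st(verbose=True):
    s=sensors.read_state(); R=Ro.from_quat(s['orientation'],scalar_first=True).as_matrix()
    jaw=np.degrees(np.arctan2(R[1,1],R[0,1]))
    if verbose: print('t',round(s['time_s'],2),'tcp',np.round(s['tool_pos'],4),'jaw',round(jaw,2),'tilt',np.round(R[:2,2],4),'F',np.round(s['ft_force'],1),'M',np.round(s['wrist_torque'],2),'w',round(s['width'],4),'q6',round(s['qpos'][5],2))
    return s,R,jaw
def to(x,y,jaw,z=None):
    s,R,j=st(); p=s['tool_pos']; dj=(jaw-j+90)%180-90
    print('need units',np.round((x-p[0])/.06,3),np.round((y-p[1])/.06,3),None if z is None else np.round((z-p[2])/.06,3),'turn',np.round(np.radians(dj),3),'tiltfix rotvec',np.round(np.cross(R[:,2],[0,0,-1]),4))
E
python3 -c "
from h import *
to(.4426,.0649,-20.6,.056)"
```

```text
t 1.27 tcp [ 0.4006 -0.0306  0.1923] jaw -19.54 tilt [0.0003 0.0015] F [ 1.  -0.1  1. ] M [-0.05 -0.08  0.07] w 0.0931 q6 -0.02
need units 0.701 1.591 -2.271 turn -0.018 tiltfix rotvec [-0.0015  0.0003  0.    ]
```

Emit:
carry_out(
  claw=[0,0,0,0],
  linear=[
    [0.35,0.8,0],
    [0.35,0.79,0],
    [0,0,-0.6],
    [0,0,0],
  ],
  delta_rot=[
    [0,0,-0.009],
    [0,0,-0.009],
    [0,0,0],
    [0,0,0],
  ],
)

```text
time_s: 1.78
tool_pos: [0.4439, 0.0729, 0.1556]
orientation: [-0.0, 0.82, 0.573, 0.001]
ft_force: [-0.2, 0.2, -0.8]
width: 0.0933
```

```bash
python3 -c "
from h import *
to(.4426,.0649,-20.6,.056)
p,d,m=grab('wrist','w1')"
```

```text
t 1.77 tcp [0.4439 0.0729 0.1556] jaw -20.14 tilt [0.0014 0.0019] F [-0.2  0.2 -0.8] M [-0.05 -0.04 -0.  ] w 0.0933 q6 0.26
need units -0.021 -0.134 -1.661 turn -0.008 tiltfix rotvec [-0.0019  0.0014  0.    ]
```

View pics/w1.png

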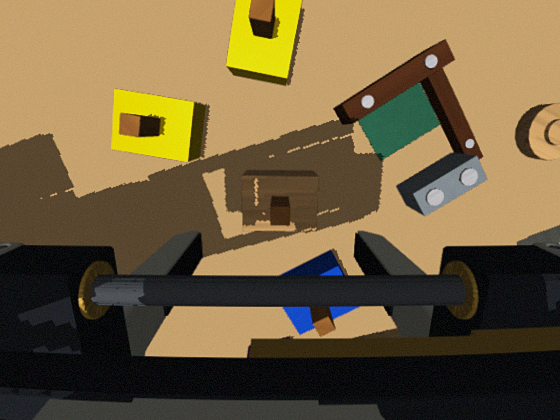

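The wrist view shows the base at about (280,203) with its post at (280,210), the fence corner near (432,60) and the stop at (440,187). I'll measure these again from this view.

```bash
cat >> h.py <<'E'
def rects(p,d,m,lo,hi,mina=60,bounds=None,sub=True):
    X=cloud(d,m); z=X[...,2]; mk=(d>0)&(z>lo)&(z<hi)
    if bounds: mk&=(X[...,0]>bounds[0])&(X[...,0]<bounds[1])&(X[...,1]>bounds[2])&(X[...,1]<bounds[3])
    n,l,s,c=cv2.connectedComponentsWithStats(mk.astype(np.uint8),connectivity=4); out=[]
    for i in range(1,n):
        if s[i,4]<mina: continue
        q=X[l==i]; zz=np.median(q[:,2])
        r=cv2.minAreaRect((q[:,:2]*1000).astype(np.float32))
        out.append((zz,r)); print('z',round(zz*1000,1),'ctr mm',np.round(r[0],1),'dims',np.round(r[1],1),'ang',round(r[2],1),'n',s[i,4],'px',np.round(c[i]))
    return out
E
python3 -c "
from h import *
p,d,m=load('w1')
rects(p,d,m,.0435,.0525,bounds=(.38,.75,-.1,.25)); print()
rects(p,d,m,.088,.098,bounds=(.38,.75,-.1,.25));print()
rects(p,d,m,.018,.026,bounds=(.38,.75,-.1,.25))
"
```

```text
z 47.3 ctr mm [483.5 225.8] dims [70.4 60.3] ang 58.6 n 3747 px [265.  42.]
z 47.2 ctr mm [591.6 141.6] dims [115.5  22.8] ang 12.6 n 2796 px [398.  81.]
z 47.3 ctr mm [389.1 180.5] dims [44.  18.1] ang 89.9 n 481 px [186. 114.]
z 47.2 ctr mm [617.2  22.4] dims [76.2 31.8] ang 13.0 n 2021 px [450. 185.]
z 47.4 ctr mm [441.7  66.2] dims [60.7 80.2] ang 69.5 n 3663 px [279. 202.]
z 46.8 ctr mm [468.3 -24.4] dims [11.8 29.1] ang 72.1 n 149 px [332. 271.]
z 47.3 ctr mm [419.  -70.3] dims [27.9 44.1] ang 8.1 n 546 px [300. 318.]
z 47.4 ctr mm [468.5 -81.5] dims [16.1 34.8] ang 74.8 n 207 px [341. 311.]

z 92.2 ctr mm [485.6 229.1] dims [16.2 17.6] ang 59.0 n 500 px [261.  10.]
z 92.3 ctr mm [442.   66.4] dims [17.9 17.4] ang 69.7 n 400 px [280. 216.]
z 92.0 ctr mm [444.4 -57.8] dims [18.2 19.2] ang 10.9 n 310 px [324. 325.]

z 21.0 ctr mm [617.4  70.6] dims [ 98.2 121.7] ang 12.9 n 1885 px [451. 121.]
z 22.1 ctr mm [389.4 175.4] dims [38.3  0.7] ang 60.5 n 74 px [199. 121.]
z 20.8 ctr mm [739.3  31.8] dims [21.4 59.1] ang 0.0 n 798 px [538. 137.]
z 21.9 ctr mm [738.7 -97.4] dims [22.4  2.9] ang 1.6 n 71 px [551. 239.]
z 21.9 ctr mm [452.5 -25.9] dims [53.2  1.8] ang 8.1 n 129 px [315. 265.]
```

Emit:
carry_out(
  claw=[0,0,0,0,0],
  linear=[
    [-0.028,-0.12,-0.6],
    [0,0,-0.6],
    [0,0,-0.25],
    [0,0,-0.12],
    [0,0,0],
  ],
  delta_rot=[
    [-0.002,0.001,-0.005],
    [0,0,0],
    [0,0,0],
    [0,0,0],
    [0,0,0],
  ],
)

```text
time_s: 2.45
tool_pos: [0.4499, 0.061, 0.0683]
orientation: [0.006, 0.824, 0.567, 0.007]
ft_force: [-0.0, -0.2, 0.5]
width: 0.0931
```

```bash
python3 -c "
from h import *
to(.4422,.0657,-20.4,.056)"
```

```text
t 2.45 tcp [0.4499 0.061  0.0683] jaw -20.88 tilt [ 0.0174 -0.0018] F [-0.  -0.2  0.5] M [-0.01 -0.02  0.09] w 0.0931 q6 0.25
need units -0.128 0.078 -0.205 turn 0.008 tiltfix rotvec [0.0018 0.0174 0.    ]
```

Emit:
carry_out(
  claw=[0,0,0],
  linear=[
    [-0.12,0.07,-0.1],
    [0,0,-0.08],
    [0,0,0],
  ],
  delta_rot=[
    [0.002,0.0174,0.008],
    [0,0,0],
    [0,0,0],
  ],
)

```text
time_s: 2.82
tool_pos: [0.4438, 0.0651, 0.0589]
orientation: [0.001, 0.821, 0.571, 0.001]
ft_force: [-0.3, -0.4, -0.5]
width: 0.0928
```

```bash
python3 -c "
from h import *
to(.4422,.0657,-20.4,.056)"
```

```text
t 2.83 tcp [0.4438 0.0651 0.0589] jaw -20.42 tilt [ 0.0026 -0.    ] F [-0.3 -0.4 -0.5] M [-0.02 -0.08  0.04] w 0.0928 q6 0.25
need units -0.027 0.01 -0.048 turn 0.0 tiltfix rotvec [0.     0.0026 0.    ]
```

Emit:
carry_out(
  claw=[1,1,1,1,1],
  linear=[
    [-0.027,0.01,0],
    [0,0,0],
    [0,0,0],
    [0,0,0],
    [0,0,0],
  ],
  delta_rot=[
    [0,0.003,0],
    [0,0,0],
    [0,0,0],
    [0,0,0],
    [0,0,0],
  ],
  squeeze=25,
)

```text
time_s: 3.45
tool_pos: [0.4425, 0.0659, 0.0593]
orientation: [0.0, 0.821, 0.571, 0.0]
ft_force: [-0.2, 0.4, 0.3]
width: 0.0478
```

```bash
python3 -c "
from h import *
to(.5034,.0746,12.3,.056)"
```

```text
t 3.45 tcp [0.4425 0.0659 0.0593] jaw -20.4 tilt [ 0.0003 -0.0001] F [-0.2  0.4  0.3] M [-0.05  0.02 -0.03] w 0.0478 q6 0.25
need units 1.016 0.145 -0.054 turn 0.571 tiltfix rotvec [0.0001 0.0003 0.    ]
```

Emit:
carry_out(
  claw=[1,1,1,1,1],
  linear=[
    [0,0,0],
    [0,0,0],
    [0,0,0],
    [0,0,0],
    [0,0,0],
  ],
  delta_rot=[
    [0,0,0],
    [0,0,0],
    [0,0,0],
    [0,0,0],
    [0,0,0],
  ],
)

```text
time_s: 4.08
tool_pos: [0.4427, 0.0658, 0.0592]
orientation: [0.0, 0.821, 0.571, 0.0]
ft_force: [-0.3, 0.5, -1.0]
width: 0.0177
```

```bash
python3 -c "
from h import *
to(.5034,.0746,12.3,.059)"
```

```text
t 4.08 tcp [0.4427 0.0658 0.0592] jaw -20.4 tilt [ 0.0005 -0.0001] F [-0.3  0.5 -1. ] M [-0.04 -0.1   0.01] w 0.0177 q6 0.25
need units 1.012 0.146 -0.003 turn 0.571 tiltfix rotvec [0.0001 0.0005 0.    ]
```

Emit:
carry_out(
  claw=[1,1,1,1,1],
  linear=[
    [0.15,0.02,-0.005],
    [0.17,0.025,-0.005],
    [0.17,0.025,-0.005],
    [0.17,0.025,0],
    [0.17,0.025,0],
  ],
  delta_rot=[
    [0,0,0.09],
    [0,0,0.1],
    [0,0,0.1],
    [0,0,0.1],
    [0,0,0.1],
  ],
)

```text
time_s: 4.7
tool_pos: [0.489, 0.0721, 0.0591]
orientation: [-0.001, 0.652, 0.758, -0.004]
ft_force: [-1.5, -0.4, 1.3]
width: 0.0179
```

```bash
python3 -c "
from h import *
to(.5034,.0746,12.4,.059)"
```

```text
t 4.7 tcp [0.489  0.0721 0.0591] jaw 8.62 tilt [-0.0071 -0.0042] F [-1.5 -0.4  1.3] M [-0.22  0.15  0.03] w 0.0179 q6 -0.22
need units 0.241 0.042 -0.002 turn 0.066 tiltfix rotvec [ 0.0042 -0.0071  0.    ]
```

Emit:
carry_out(
  claw=[1,1,1],
  linear=[
    [0.2,0.035,-0.003],
    [0.05,0.0,0],
    [0,0,0],
  ],
  delta_rot=[
    [0.004,-0.007,0.066],
    [0,0,0],
    [0,0,0],
  ],
)

```text
time_s: 5.08
tool_pos: [0.5031, 0.0741, 0.059]
orientation: [-0.001, 0.626, 0.78, -0.001]
ft_force: [0.5, 0.8, 0.2]
width: 0.0179
```

```bash
python3 -c "
from h import *
to(.5869,.0924,12.5,.059)
p,d,m=grab('wrist','w2')
rects(p,d,m,.0445,.0505,bounds=(.45,.75,-.1,.25)); print()
rects(p,d,m,.088,.098,bounds=(.38,.75,-.1,.25));print()
"
```

```text
t 5.08 tcp [0.5031 0.0741 0.059 ] jaw 12.51 tilt [-0.0028 -0.0007] F [0.5 0.8 0.2] M [-0.02 -0.14  0.02] w 0.0179 q6 -0.29
need units 1.396 0.304 -0.001 turn -0.0 tiltfix rotvec [ 0.0007 -0.0028  0.    ]
z 47.3 ctr mm [484.2 218.7] dims [59.3 52.7] ang 58.8 n 4709 px [297.  24.]
z 47.2 ctr mm [591.8 141.6] dims [115.9  22.1] ang 12.5 n 5084 px [421. 164.]
z 47.3 ctr mm [500.6  82.4] dims [80.3 44.5] ang 12.5 n 5126 px [278. 209.]
z 47.1 ctr mm [649.9  27.7] dims [11.  26.7] ang 13.5 n 276 px [445. 318.]

z 92.2 ctr mm [502.2  75.6] dims [45.9 18.3] ang 12.6 n 1240 px [278. 247.]
```

View pics/w2.png

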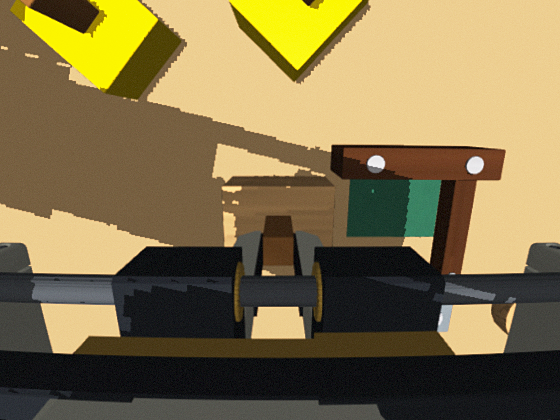

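Emit:
carry_out(
  claw=[1,1,1,1,1],
  linear=[
    [0.29,0.064,-0.003],
    [0.29,0.064,-0.003],
    [0.29,0.064,-0.003],
    [0.29,0.064,0],
    [0.25,0.055,0],
  ],
  delta_rot=[
    [0,-0.002,0],
    [0,0,0],
    [0,0,0],
    [0,0,0],
    [0,0,0],
  ],
)

```text
time_s: 5.75
tool_pos: [0.583, 0.092, 0.0614]
orientation: [-0.003, 0.627, 0.779, -0.004]
ft_force: [0.0, -0.2, -2.7]
width: 0.0175
```

Emit:
carry_out(
  claw=[1,1],
  linear=[
    [0,0,0],
    [0,0,0],
  ],
  delta_rot=[
    [0,0,0],
    [0,0,0],
  ],
)

```text
time_s: 6.0
tool_pos: [0.5821, 0.092, 0.0601]
orientation: [-0.003, 0.627, 0.779, -0.005]
ft_force: [0.5, -0.2, -2.3]
width: 0.0174
```

```bash
python3 -c "
from h import *
to(.6025,.0962,12.5,.059)"
```

```text
t 6.0 tcp [0.5821 0.092  0.0601] jaw 12.29 tilt [-0.0115 -0.0035] F [ 0.5 -0.2 -2.3] M [ 0.01 -0.09  0.01] w 0.0174 q6 -0.24
need units 0.34 0.07 -0.019 turn 0.004 tiltfix rotvec [ 0.0035 -0.0115  0.    ]
```

Emit:
carry_out(
  claw=[1,1,1],
  linear=[
    [0,0,-0.02],
    [0.06,0.013,-0.015],
    [0.06,0.013,-0.01],
  ],
  delta_rot=[
    [0.0035,-0.0115,0.003],
    [0,0,0],
    [0,-0.002,0],
  ],
)

```text
time_s: 6.38
tool_pos: [0.5868, 0.0931, 0.0583]
orientation: [0.0, 0.626, 0.78, -0.0]
ft_force: [-5.7, -1.3, 10.6]
width: 0.0177
```

```bash
python3 -c "
from h import *
to(.6025,.0962,12.5,.059)"
```

```text
t 6.38 tcp [0.5868 0.0931 0.0583] jaw 12.46 tilt [ 0.0005 -0.0004] F [-5.7 -1.3 10.6] M [-0.32  1.18  0.  ] w 0.0177 q6 -0.25
need units 0.262 0.052 0.011 turn 0.001 tiltfix rotvec [0.0004 0.0005 0.    ]
```

Emit:
carry_out(
  claw=[1,1,1,1,1],
  linear=[
    [0.07,0.015,0.006],
    [0.07,0.015,-0.002],
    [0.07,0.015,-0.002],
    [0.05,0.01,-0.002],
    [0.03,0.006,-0.002],
  ],
  delta_rot=[
    [0,0,0],
    [0,-0.001,0],
    [0,-0.001,0],
    [0,-0.001,0],
    [0,0,0],
  ],
)

```text
time_s: 7.0
tool_pos: [0.6041, 0.0968, 0.0583]
orientation: [0.001, 0.626, 0.78, 0.0]
ft_force: [-8.6, -1.6, 9.0]
width: 0.0181
```

```bash
python3 -c "
from h import *
to(.6025,.0962,12.5,.059)"
```

```text
t 7.0 tcp [0.6041 0.0968 0.0583] jaw 12.46 tilt [ 0.0014 -0.0006] F [-8.6 -1.6  9. ] M [-0.29  1.47 -0.05] w 0.0181 q6 -0.24
need units -0.026 -0.011 0.012 turn 0.001 tiltfix rotvec [0.0006 0.0014 0.    ]
```

Emit:
carry_out(
  claw=[1,1,1],
  linear=[
    [0.03,0.006,0.005],
    [0.03,0.006,0],
    [0.03,0.006,0],
  ],
  delta_rot=[
    [0,0,0],
    [0,0,0],
    [0,0,0],
  ],
)

```text
time_s: 7.38
tool_pos: [0.6044, 0.097, 0.0587]
orientation: [-0.003, 0.626, 0.78, -0.004]
ft_force: [-7.2, -2.0, 5.3]
width: 0.0178
```

```bash
python3 -c "
from h import *
to(.6025,.0962,12.5,.059)"
```

```text
t 7.38 tcp [0.6044 0.097  0.0587] jaw 12.48 tilt [-0.0091 -0.0026] F [-7.2 -2.   5.3] M [-0.32  1.13 -0.11] w 0.0178 q6 -0.24
need units -0.032 -0.013 0.004 turn 0.0 tiltfix rotvec [ 0.0026 -0.0091  0.    ]
```

Emit:
carry_out(
  claw=[1,1,1,1,1],
  linear=[
    [0,0.02,-0.004],
    [0,0.04,0],
    [0,0.04,0],
    [0,0.04,0],
    [0,0.04,0],
  ],
  delta_rot=[
    [0.0026,-0.009,0],
    [0,0,0],
    [0.001,0,0],
    [0.001,0,0],
    [0,0,0],
  ],
)

```text
time_s: 8.0
tool_pos: [0.6026, 0.103, 0.0598]
orientation: [0.001, 0.626, 0.78, -0.004]
ft_force: [-3.0, -5.0, 3.3]
width: 0.0181
```

```bash
python3 -c "
from h import *
to(.6025,.0962,12.5,.059)"
```

```text
t 8.0 tcp [0.6026 0.103  0.0598] jaw 12.51 tilt [-0.0038 -0.0063] F [-3.  -5.   3.3] M [-1.05  0.69  0.02] w 0.0181 q6 -0.22
need units -0.002 -0.114 -0.013 turn -0.0 tiltfix rotvec [ 0.0063 -0.0038  0.    ]
```

Emit:
carry_out(
  claw=[1,1,1,1],
  linear=[
    [0.01,0.04,-0.006],
    [0.01,0.05,0],
    [0.03,0.05,0],
    [0.03,0.04,0],
  ],
  delta_rot=[
    [0.006,-0.004,0],
    [0,0,0],
    [0.001,-0.001,0],
    [0,0,0],
  ],
)

```text
time_s: 8.5
tool_pos: [0.6026, 0.1052, 0.0605]
orientation: [0.001, 0.625, 0.78, -0.008]
ft_force: [-7.1, -8.4, 6.5]
width: 0.0181
```

```bash
python3 -c "
from h import *
to(.6025,.0962,12.5,.059)
grab('wrist','w3')"
```

```text
t 8.5 tcp [0.6026 0.1052 0.0605] jaw 12.6 tilt [-0.0092 -0.0141] F [-7.1 -8.4  6.5] M [-1.72  1.36 -0.02] w 0.0181 q6 -0.21
need units -0.001 -0.151 -0.025 turn -0.002 tiltfix rotvec [ 0.0141 -0.0092  0.    ]
```

View pics/w3.png

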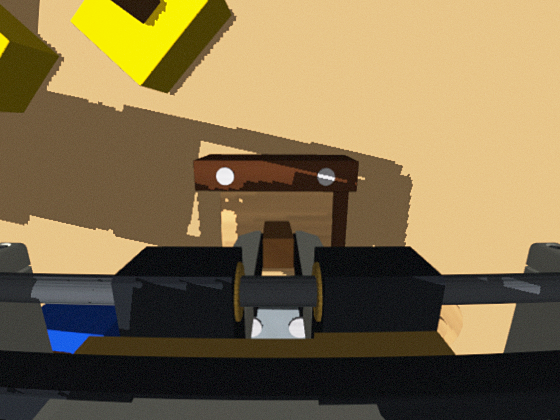

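Emit:
carry_out(
  claw=[1,1,0.5,0.5,0.5],
  linear=[
    [0,0,-0.01],
    [0.01,0.02,0],
    [0.0,0.0,0],
    [0,0,0],
    [0,0,0],
  ],
  delta_rot=[
    [0.014,-0.009,0],
    [0,0,0],
    [0,0,0],
    [0,0,0],
    [0,0,0],
  ],
)

```text
time_s: 9.18
tool_pos: [0.6042, 0.1059, 0.0601]
orientation: [0.001, 0.625, 0.78, -0.0]
ft_force: [-0.1, 0.2, 0.5]
width: 0.0432
```

Emit:
carry_out(
  claw=[0.4,0.4,0.4,0.4,0],
  linear=[
    [0,0,0.3],
    [0,0,0.6],
    [0,0,0.9],
    [0,-0.2,0.9],
    [0,-0.2,0.2],
  ],
  delta_rot=[
    [0,0,0],
    [0,0,0],
    [0,0,0],
    [0,0,0],
    [0,0,0],
  ],
)

```text
time_s: 9.8
tool_pos: [0.6038, 0.0834, 0.2436]
orientation: [0.002, 0.624, 0.781, 0.001]
ft_force: [-0.8, 0.7, 0.5]
width: 0.0617
```

```bash
python3 -c "
from h import *
st()
p,d,m=grab('wrist','w4')
rects(p,d,m,.0445,.0505,bounds=(.45,.75,-.05,.2)); print()
rects(p,d,m,.088,.098,bounds=(.48,.75,-.05,.20));print()
"
```

```text
t 9.8 tcp [0.6038 0.0834 0.2436] jaw 12.73 tilt [ 0.0044 -0.0003] F [-0.8  0.7  0.5] M [-0.02 -0.14  0.02] w 0.0617 q6 -0.27
z 47.3 ctr mm [482.  190.5] dims [19.1 41.2] ang 90.0 n 309 px [204.  77.]
z 47.4 ctr mm [591.3 141.6] dims [115.   21.6] ang 12.5 n 1511 px [278. 138.]
z 47.3 ctr mm [600.4  98.8] dims [79.9 60.2] ang 11.7 n 2425 px [278. 170.]
z 47.4 ctr mm [617.6  22.6] dims [75.3 29.6] ang 12.5 n 980 px [278. 227.]
z 47.2 ctr mm [465.5 -37.3] dims [31.3 28.5] ang 6.6 n 318 px [166. 243.]

z 92.2 ctr mm [600.3  98.8] dims [16.5 18.3] ang 12.7 n 235 px [278. 176.]
```

View pics/w4.png

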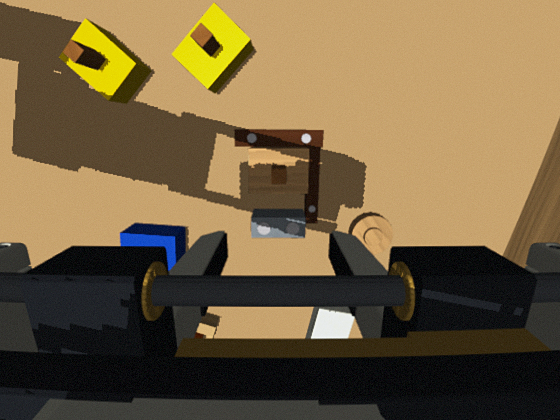

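```bash
python3 -c "
from h import *
p,d,m=load('w4')
cv2.imwrite('pics/w4z.png',cv2.resize(p[120:245,220:335],None,fx=4.8,fy=4.8,interpolation=cv2.INTER_CUBIC))
p,d,m=grab('top','t1')
cv2.imwrite('pics/t1z.png',cv2.resize(p[145:230,215:315],None,fx=6,fy=6,interpolation=cv2.INTER_CUBIC))
rects(p,d,m,.0435,.0525,bounds=(.45,.75,-.05,.2))
"
```

```text
z 48.4 ctr mm [618.3  20.7] dims [76.5 29.7] ang 12.4 n 405 px [291. 183.]
z 47.8 ctr mm [576.  140.9] dims [81.8 13.1] ang 11.2 n 98 px [235. 200.]
z 47.7 ctr mm [482.  189.6] dims [42.  18.3] ang 0.3 n 97 px [214. 242.]
z 48.3 ctr mm [466.9 -36.6] dims [24.2 30.7] ang 89.8 n 148 px [318. 250.]
```

View pics/w4z.png

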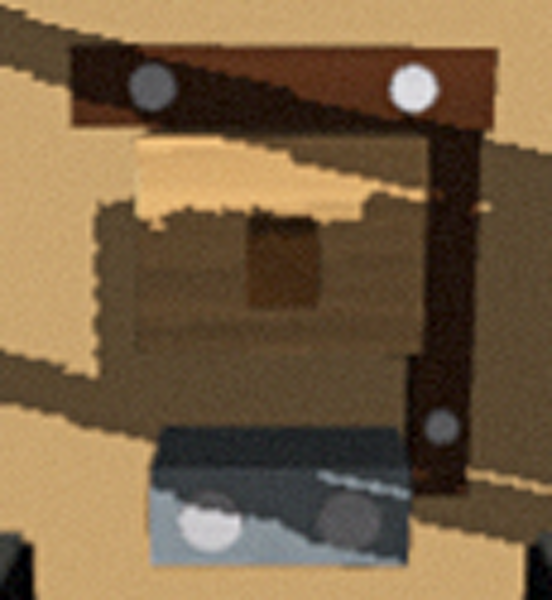

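View pics/t1z.png

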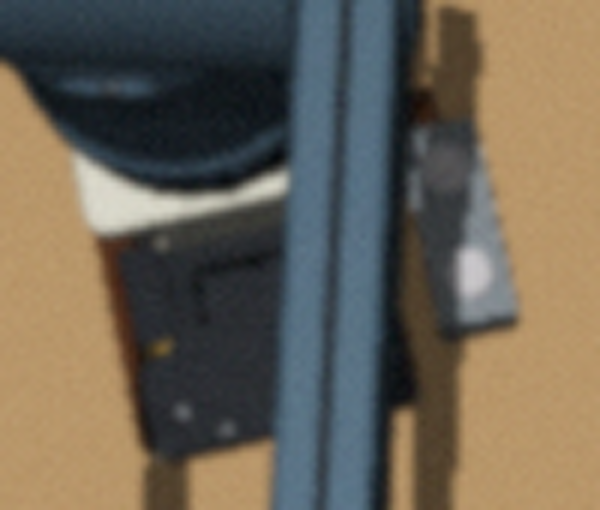

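The close-up shows the base is not flush. A dark strip of about 2.5 mm is left between the base's back edge (row ~136) and the block's face (row ~127), and the base is turned by about 0.8°. The fingers slipped on the post. I'll push the base low on its face from inside the gap, with the fingers closed.

Emit:
carry_out(
  claw=[1,1,1,1,1],
  linear=[
    [0.1,-0.4,0],
    [0,0,0],
    [0,0,0],
    [0,0,0],
    [0,0,0],
  ],
  delta_rot=[
    [0,0.004,-0.003],
    [0,0,0],
    [0,0,0],
    [0,0,0],
    [0,0,0],
  ],
  squeeze=25,
)

```text
time_s: 10.52
tool_pos: [0.6052, 0.0611, 0.2342]
orientation: [-0.007, 0.626, 0.78, -0.004]
ft_force: [-0.4, 0.1, 0.2]
width: 0.0283
```

```bash
python3 -c "
from h import *
to(.6116,.0531,12.5,.080)
p,d,m=grab('wrist','w5')
rects(p,d,m,.0445,.0505,bounds=(.45,.75,-.05,.2)); print()
rects(p,d,m,.088,.098,bounds=(.48,.75,-.05,.20));print()
cv2.imwrite('pics/w5z.png',cv2.resize(p[80:250,190:370],None,fx=3.5,fy=3.5,interpolation=cv2.INTER_CUBIC))
"
```

```text
t 10.53 tcp [0.6052 0.0611 0.2342] jaw 12.51 tilt [-0.0148  0.0024] F [-0.4  0.1  0.2] M [-0.04 -0.09  0.04] w 0.0283 q6 -0.3
need units 0.107 -0.133 -2.57 turn -0.0 tiltfix rotvec [-0.0024 -0.0148 -0.    ]
z 47.5 ctr mm [482.3 190.7] dims [40.2 18.5] ang 0.0 n 326 px [207.  58.]
z 47.4 ctr mm [591.4 141.5] dims [115.  22.] ang 12.5 n 1721 px [284. 121.]
z 47.4 ctr mm [600.3  99. ] dims [80.4 60. ] ang 12.5 n 2696 px [283. 155.]
z 47.4 ctr mm [617.6  22.1] dims [75.7 30. ] ang 11.5 n 1053 px [284. 215.]
z 47.1 ctr mm [466.  -36.2] dims [32.7 27.9] ang 2.4 n 422 px [167. 232.]

z 92.3 ctr mm [600.5  99.1] dims [17.  18.1] ang 12.8 n 268 px [284. 159.]
```

View pics/w5z.png

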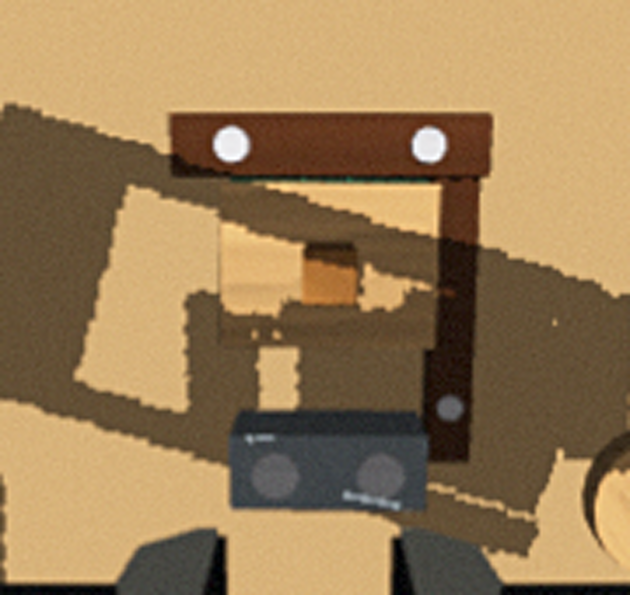

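The close-up shows a green strip of about 2.5 mm still uncovered, at row ~180. I'll go down into the gap and push.

Emit:
carry_out(
  claw=[1,1,1,1,1],
  linear=[
    [0.1,-0.13,-0.5],
    [0,0,-0.6],
    [0,0,-0.6],
    [0,0,-0.5],
    [0,0,0],
  ],
  delta_rot=[
    [-0.002,-0.015,0],
    [0,0,0],
    [0,0,0],
    [0,0,0],
    [0,0,0],
  ],
)

```text
time_s: 11.2
tool_pos: [0.6117, 0.0547, 0.1003]
orientation: [0.002, 0.625, 0.781, 0.002]
ft_force: [-0.3, 0.6, 0.3]
width: 0.0003
```

```bash
python3 -c "
from h import *
to(.6116,.0531,12.5,.024)
"
```

```text
t 11.2 tcp [0.6117 0.0547 0.1003] jaw 12.62 tilt [0.0045 0.0004] F [-0.3  0.6  0.3] M [-0.01 -0.09 -0.01] w 0.0003 q6 -0.31
need units -0.001 -0.027 -1.271 turn -0.002 tiltfix rotvec [-0.0004  0.0045  0.    ]
```

Emit:
carry_out(
  claw=[1,1,1,1,1],
  linear=[
    [0,-0.03,-0.3],
    [0,0,-0.35],
    [0,0,-0.35],
    [0,0,-0.25],
    [0,0,0],
  ],
  delta_rot=[
    [0,0.0045,-0.002],
    [0,0,0],
    [0,0,0],
    [0,0,0],
    [0,0,0],
  ],
)

```text
time_s: 11.82
tool_pos: [0.6156, 0.0526, 0.0266]
orientation: [0.003, 0.626, 0.78, 0.002]
ft_force: [0.5, -0.3, -0.4]
width: 0.0004
```

```bash
python3 -c "
from h import *
to(.6116,.0531,12.5,.024)
"
```

```text
t 11.82 tcp [0.6156 0.0526 0.0266] jaw 12.52 tilt [ 0.0084 -0.0005] F [ 0.5 -0.3 -0.4] M [-0.06 -0.09  0.02] w 0.0004 q6 -0.31
need units -0.067 0.009 -0.043 turn -0.0 tiltfix rotvec [0.0005 0.0084 0.    ]
```

Emit:
carry_out(
  claw=[1,1,1,1,1],
  linear=[
    [-0.06,0.06,-0.03],
    [-0.012,0.06,0],
    [-0.012,0.06,0],
    [-0.012,0.06,0],
    [0,0.06,0],
  ],
  delta_rot=[
    [0,0.008,0],
    [0,0,0],
    [0,0,0],
    [0,0,0],
    [0,0,0],
  ],
)

```text
time_s: 12.45
tool_pos: [0.6116, 0.0718, 0.0276]
orientation: [0.002, 0.626, 0.78, 0.001]
ft_force: [-0.6, 1.5, -0.8]
width: 0.0005
```

```bash
python3 -c "
from h import *
to(.6116,.0531,12.5,.024)
"
```

```text
t 12.45 tcp [0.6116 0.0718 0.0276] jaw 12.52 tilt [ 0.0049 -0.0008] F [-0.6  1.5 -0.8] M [-0.04 -0.09 -0.01] w 0.0005 q6 -0.28
need units -0.0 -0.312 -0.061 turn -0.0 tiltfix rotvec [0.0008 0.0049 0.    ]
```

```bash
python3 -c "
from h import *
p,d,m=grab('scene','s5'); cv2.imwrite('pics/s5z.png',cv2.resize(p[160:280,230:390],None,fx=4.5,fy=4.5,interpolation=cv2.INTER_CUBIC))
p,d,m=grab('wrist','w6')
"
```

```text
(no output)
```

View pics/s5z.png

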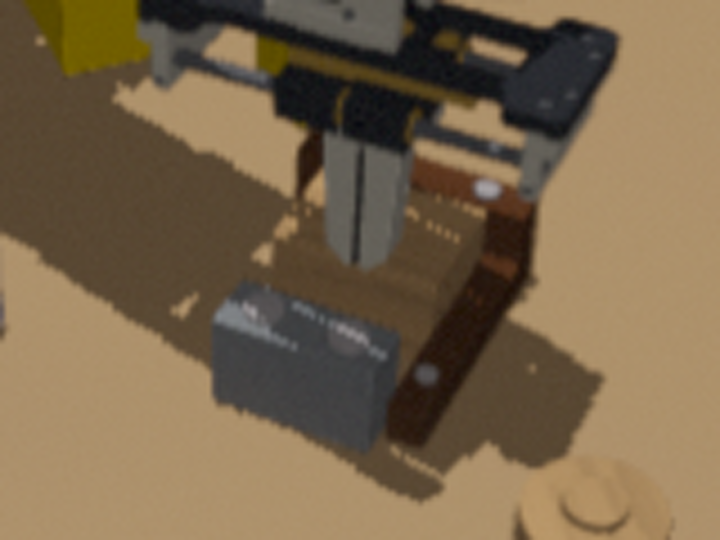

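View pics/w6.png

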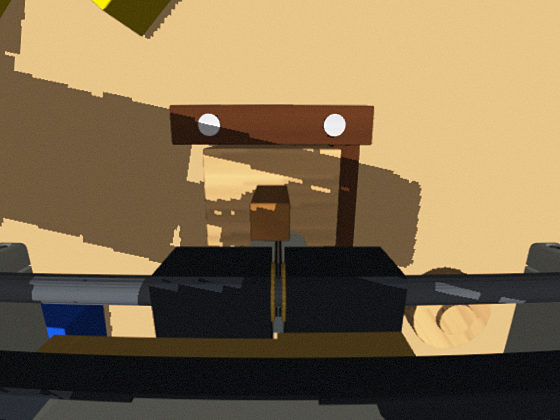

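```bash
python3 -c "
from h import *
s,R,j=st()
p,d,m=load('s5'); 
for z in (0.0276,.048,.06):
  q=s['tool_pos'].copy(); q[2]=z; print(z,(proj(m,[q])-[230,160])*4.5)
o=np.array([.601,.1009,0]);a=np.radians(12.5);x=np.array([np.cos(a),np.sin(a),0]);y=np.array([-np.sin(a),np.cos(a),0])
for nm,c in dict(b1=(-40,-30),b2=(40,-30),b3=(40,30)).items():
  print(nm,(proj(m,[o+x*c[0]/1e3+y*c[1]/1e3+[0,0,.048]])-[230,160])*4.5)
X=cloud(d,m)
for u,v in ((350,250),(365,262),(360,240)): print((u,v),X[int(160+v/4.5),int(230+u/4.5)])
p,d,m=load('w6'); print(rects(p,d,m,.0445,.0505,bounds=(.45,.75,-.05,.2)))
X=cloud(d,m); print(np.round(X[150:250:8,230],3)); print(np.round(X[250:340:6,278],3))
"
```

```text
t 12.55 tcp [0.6116 0.0719 0.0276] jaw 12.54 tilt [ 0.0048 -0.0007] F [ 0.1 -0.6  0.4] M [-0.01 -0.1  -0.  ] w 0.0005 q6 -0.28
0.0276 [[357.37378832 294.20479494]]
0.048 [[359.62647924 259.51575141]]
0.06 [[360.97356838 238.68265817]]
b1 [[270.56215201 229.62770774]]
b2 [[435.0428774  283.11012018]]
b3 [[485.33643344 206.68910307]]
(350, 250) [0.61210242 0.06041935 0.06261033]
(365, 262) [0.61952324 0.06408753 0.05654575]
(360, 240) [0.61659327 0.06379457 0.0679493 ]
z 47.2 ctr mm [490.7 183.2] dims [11.2  5.5] ang 11.8 n 154 px [103.   4.]
z 47.4 ctr mm [591.8 141.6] dims [115.7  22.1] ang 12.4 n 8088 px [271. 124.]
z 47.3 ctr mm [601.   99.5] dims [79.9 59.5] ang 12.1 n 10378 px [271. 191.]
z 47.2 ctr mm [622.5  18.8] dims [ 4.8 19.3] ang 12.6 n 137 px [277. 323.]
z 47.0 ctr mm [473.4 -25.8] dims [15.1  9.3] ang 19.9 n 192 px [ 56. 330.]
[(np.float64(0.04715992884109719), ((490.6506652832031, 183.24440002441406), (11.211043357849121, 5.505207061767578), 11.788047790527344)), (np.float64(0.04738021210372441), ((591.7635498046875, 141.6427001953125), (115.67286682128906, 22.100090026
[... 332 characters left out ...]
414), ((473.4045715332031, -25.849231719970703), (15.105774879455566, 9.339376449584961), 19.89060401916504))]
[[0.572 0.122 0.047]
 [0.573 0.118 0.048]
 [0.573 0.113 0.047]
 [0.574 0.109 0.048]
 [0.575 0.104 0.048]
 [0.576 0.099 0.047]
 [0.577 0.095 0.047]
 [0.577 0.09  0.046]
 [0.578 0.085 0.048]
 [0.579 0.08  0.047]
 [0.58  0.075 0.047]
 [0.581 0.07  0.048]
 [0.589 0.105 0.14 ]]
[[0.609 0.081 0.077]
 [0.609 0.081 0.085]
 [0.609 0.08  0.09 ]
 [0.61  0.078 0.091]
 [0.61  0.074 0.09 ]
 [0.604 0.103 0.149]
 [0.604 0.102 0.15 ]
 [0.604 0.101 0.152]
 [0.604 0.1   0.152]
 [0.605 0.098 0.152]
 [0.621 0.026 0.047]
 [0.622 0.022 0.047]
 [0.623 0.017 0.046]
 [0.624 0.013 0.048]
 [0.605 0.095 0.16 ]]
```

```bash
python3 -c "
from h import *
p,d,m=load('s5'); q=p[195:250,285:335]; q=np.clip(q.astype(float)*1.6,0,255).astype(np.uint8)
cv2.imwrite('pics/s5y.png',cv2.resize(q,None,fx=11,fy=11,interpolation=cv2.INTER_NEAREST))
X=cloud(d,m)
print(np.round(X[205:240,309]*1000).astype(int).tolist())
"
```

```text
[[615, 61, 88], [613, 65, 83], [613, 64, 82], [613, 64, 79], [613, 65, 75], [614, 63, 75], [613, 65, 70], [612, 67, 66], [613, 65, 65], [614, 65, 63], [614, 64, 61], [614, 65, 58], [613, 66, 54], [614, 66, 52], [611, 69, 46], [611, 70, 42], [611, 70, 40], [611, 70, 38], [611, 70, 35], [612, 69, 34], [613, 69, 31], [612, 70, 28], [610, 73, 22], [613, 69, 23], [613, 69, 21], [612, 71, 16], [634, 38, 48], [639, 31, 54], [641, 29, 54], [642, 28, 52], [645, 24, 54], [644, 25, 51], [645, 24, 49], [646, 22, 48], [648, 19, 49]]
```

View pics/s5y.png

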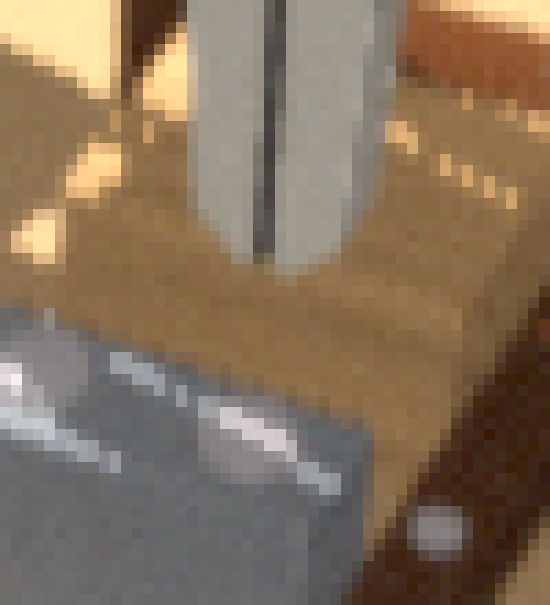

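```bash
python3 -c "
from h import *
for n,tz in (('w1',.1556),('w4',.2436),('wrist0',.1941),('w5',.2342)):
  p,d,m=load(n); X=cloud(d,m)
  mk=np.zeros(d.shape,bool); mk[225:340,100:270]=1; mk&=(d>0)&(d<.3)&(X[...,2]<tz+.05)&(X[...,2]>tz-.03)
  q=X[mk]; print(n,tz,len(q)); 
  if len(q):
    o=np.argsort(q[:,2])[:8]; print(np.round(q[o],4).tolist(), np.round(np.percentile(q[:,2],[.5,2,10]),4))
"; python3 -c "
from h import *
p,d,m=load('s5'); X=cloud(d,m)
s=sensors.read_state()['tool_pos']
mk=np.zeros(d.shape,bool); mk[200:226,295:325]=1; hsv=cv2.cvtColor(p,cv2.COLOR_BGR2HSV); mk&=(hsv[...,1]<60)
for r in range(200,226): 
  c=np.where(mk[r])[0]
  if len(c): print(r,c.min(),c.max(),np.round(np.median(X[r][c],0),3))
"
```

```text
w1 0.1556 822
[[0.3986, 0.0884, 0.1772], [0.3991, 0.0996, 0.178], [0.3984, 0.0875, 0.1782], [0.4003, 0.0992, 0.1782], [0.3993, 0.0893, 0.1783], [0.3988, 0.0882, 0.1785], [0.3988, 0.1, 0.1787], [0.3981, 0.0864, 0.1788]] [0.1783 0.1795 0.1829]
w4 0.2436 661
[[0.5739, 0.0697, 0.2656], [0.5737, 0.0713, 0.2662], [0.5656, 0.0855, 0.2662], [0.5708, 0.084, 0.2662], [0.5709, 0.0836, 0.2665], [0.5707, 0.0848, 0.2666], [0.5714, 0.081, 0.2666], [0.568, 0.0862, 0.2666]] [0.2663 0.2671 0.2707]
wrist0 0.1941 807
[[0.1893, -0.4624, 0.2169], [0.1896, -0.463, 0.2171], [0.189, -0.4614, 0.2174], [0.1876, -0.4593, 0.2176], [0.1814, -0.4682, 0.2176], [0.1803, -0.4687, 0.2178], [0.1809, -0.4685, 0.2178], [0.1875, -0.4658, 0.2179]] [0.2176 0.2185 0.2216]
w5 0.2342 513
[[0.5835, 0.066, 0.2569], [0.5897, 0.0628, 0.2569], [0.5898, 0.0622, 0.257], [0.587, 0.0669, 0.257], [0.5841, 0.0662, 0.2571], [0.5847, 0.0665, 0.2574], [0.5853, 0.0666, 0.2575], [0.5865, 0.067, 0.2579]] [0.257  0.2583 0.2615]
200 302 320 [0.617 0.064 0.1  ]
201 302 320 [0.617 0.064 0.097]
202 303 320 [0.618 0.065 0.094]
203 303 320 [0.618 0.065 0.092]
204 303 319 [0.617 0.064 0.09 ]
205 303 319 [0.618 0.064 0.088]
206 302 319 [0.619 0.064 0.086]
207 302 319 [0.617 0.064 0.082]
208 302 319 [0.618 0.063 0.08 ]
209 302 319 [0.617 0.065 0.076]
210 302 318 [0.616 0.063 0.075]
211 303 318 [0.618 0.064 0.073]
212 303 318 [0.617 0.064 0.069]
213 303 318 [0.618 0.064 0.067]
214 303 317 [0.618 0.065 0.065]
215 304 316 [0.618 0.064 0.063]
216 305 315 [0.617 0.064 0.06 ]
217 306 315 [0.618 0.065 0.057]
218 307 313 [0.62  0.063 0.057]
219 311 311 [0.618 0.066 0.052]
```

The fingertips show about 22 mm above the reported TCP, consistently in four wrist views and the scene view. My pushing bar was therefore passing above the base, and my grip on the post had been shallow. From here I take the true tip height as tool z + 22 mm. I'll back off, go lower and push.

Emit:
carry_out(
  claw=[1,1,1,1],
  linear=[
    [0.02,-0.15,0.05],
    [0.02,-0.15,0],
    [0,0,0],
    [0,0,0],
  ],
  delta_rot=[
    [0,0.005,0],
    [0,0,0],
    [0,0,0],
    [0,0,0],
  ],
)

```text
time_s: 13.05
tool_pos: [0.6144, 0.0518, 0.0307]
orientation: [0.0, 0.626, 0.78, -0.001]
ft_force: [0.5, -0.3, -0.5]
width: 0.0007
```

```bash
python3 -c "
from h import *
to(.6116,.0531,12.5,.004)
"
```

```text
t 13.05 tcp [0.6144 0.0518 0.0307] jaw 12.49 tilt [-0.0005 -0.001 ] F [ 0.5 -0.3 -0.5] M [-0.02 -0.09  0.04] w 0.0007 q6 -0.31
need units -0.046 0.022 -0.445 turn 0.0 tiltfix rotvec [ 0.001  -0.0005  0.    ]
```

Emit:
carry_out(
  claw=[1,1,1,1,1],
  linear=[
    [-0.05,0.02,-0.1],
    [0,0,-0.13],
    [0,0,-0.13],
    [0,0,-0.08],
    [0,0,0],
  ],
  delta_rot=[
    [0,0,0],
    [0,0,0],
    [0,0,0],
    [0,0,0],
    [0,0,0],
  ],
)

```text
time_s: 13.68
tool_pos: [0.6101, 0.0536, 0.0015]
orientation: [-0.001, 0.626, 0.78, -0.001]
ft_force: [-0.6, 0.2, -0.8]
width: 0.0
```

```bash
python3 -c "
from h import *
to(.6116,.0531,12.5,.004)
p,d,m=grab('scene','s6'); cv2.imwrite('pics/s6z.png',cv2.resize(p[160:280,230:390],None,fx=4.5,fy=4.5,interpolation=cv2.INTER_CUBIC))
"
```

```text
t 13.68 tcp [0.6101 0.0536 0.0015] jaw 12.52 tilt [-0.0024 -0.0007] F [-0.6  0.2 -0.8] M [-0.07 -0.12  0.  ] w 0.0 q6 -0.31
need units 0.024 -0.008 0.042 turn -0.0 tiltfix rotvec [ 0.0007 -0.0024  0.    ]
```

View pics/s6z.png

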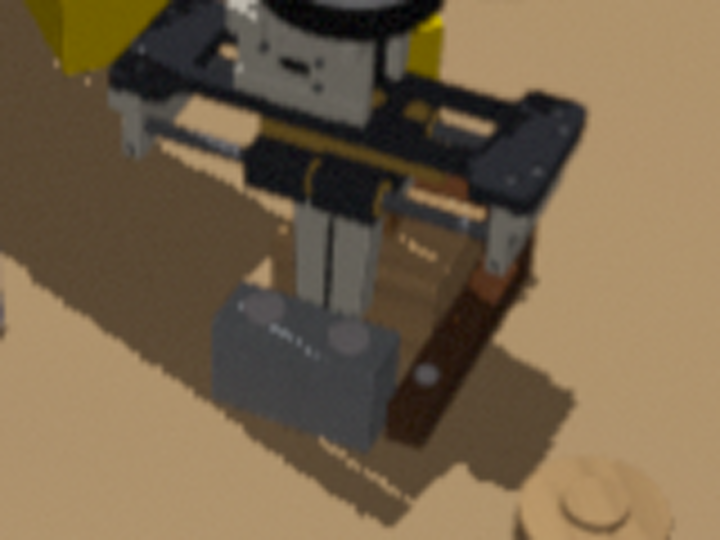

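The fingers are now down in the gap between the base and the stop. Pushing toward the end block.

Emit:
carry_out(
  claw=[1,1,1,1,1],
  linear=[
    [0,0.05,0],
    [-0.01,0.05,0],
    [-0.01,0.05,0],
    [-0.01,0.05,0],
    [0,0.05,0],
  ],
  delta_rot=[
    [0,-0.002,0],
    [0,0,0],
    [0,0,0],
    [0,0,0],
    [0,0,0],
  ],
)

```text
time_s: 14.35
tool_pos: [0.6099, 0.0619, 0.0027]
orientation: [0.005, 0.625, 0.781, -0.004]
ft_force: [-1.5, -12.1, -1.3]
width: 0.0002
```

```bash
python3 -c "
from h import *
to(.6116,.0531,12.5,.004)
"
```

```text
t 14.35 tcp [0.6099 0.0619 0.0027] jaw 12.63 tilt [ 0.0026 -0.0122] F [ -1.5 -12.1  -1.3] M [-2.04  0.09 -0.09] w 0.0002 q6 -0.29
need units 0.028 -0.147 0.021 turn -0.002 tiltfix rotvec [0.0122 0.0026 0.    ]
```

Emit:
carry_out(
  claw=[1,1,1,1],
  linear=[
    [0,0.08,0],
    [0,0.08,0],
    [0,0.08,0],
    [0,0.08,0],
  ],
  delta_rot=[
    [0.012,0.003,0],
    [0,0,0],
    [0,0,0],
    [0,0,0],
  ],
)

```text
time_s: 14.85
tool_pos: [0.6097, 0.0613, 0.0029]
orientation: [0.008, 0.624, 0.781, -0.012]
ft_force: [-0.9, -18.0, -0.9]
width: 0.0007
```

```bash
python3 -c "
from h import *
to(.6116,.0531,12.5,.004)
p,d,m=grab('wrist','w7')
rects(p,d,m,.0445,.0505,bounds=(.45,.75,-.05,.2))
cv2.imwrite('pics/w7z.png',cv2.resize(p[60:260,160:400],None,fx=3,fy=3,interpolation=cv2.INTER_CUBIC))
"
```

```text
t 14.85 tcp [0.6097 0.0613 0.0029] jaw 12.76 tilt [-0.003  -0.0283] F [ -0.9 -18.   -0.9] M [-2.92  0.07 -0.08] w 0.0007 q6 -0.27
need units 0.031 -0.137 0.018 turn -0.004 tiltfix rotvec [ 0.0283 -0.003   0.    ]
z 47.4 ctr mm [598.6 111.3] dims [115.4  83.8] ang 12.5 n 26906 px [279. 147.]
z 47.2 ctr mm [617.9  24. ] dims [ 4.6 22.3] ang 9.4 n 155 px [277. 324.]
```

View pics/w7z.png

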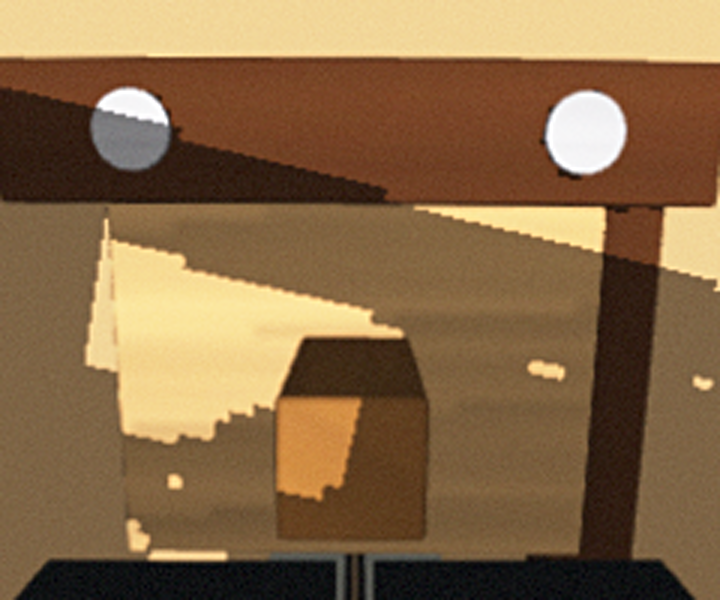

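Now flush against the end block: there is no strip left, and the block and base tops merge to 83.8 mm against 82 expected. Next I'll push the base toward the back rail from its -x face.

Emit:
carry_out(
  claw=[1,1,1,1,1],
  linear=[
    [0.02,-0.1,0],
    [0,0,0.4],
    [0,0,0.5],
    [-0.4,0.2,0.3],
    [-0.6,0.3,0],
  ],
  delta_rot=[
    [0.028,-0.003,-0.002],
    [0,0,0],
    [0,0,0],
    [0,0,0],
    [0,0,0],
  ],
)

```text
time_s: 15.52
tool_pos: [0.5519, 0.0836, 0.0771]
orientation: [0.001, 0.626, 0.78, 0.0]
ft_force: [0.6, 0.1, -0.0]
width: 0.0003
```

```bash
python3 -c "
from h import *
a=np.radians(12.5); x=np.array([np.cos(a),np.sin(a)]); y=np.array([-np.sin(a),np.cos(a)]); o=np.array([.601,.1009])
q=o-.072*x-.0*y; print(q)
to(q[0],q[1],12.5,.004)
p,d,m=grab('wrist','w8')
rects(p,d,m,.0445,.0505,bounds=(.5,.75,-.05,.2))
rects(p,d,m,.0885,.0965,bounds=(.5,.75,-.05,.2))
rects(p,d,m,.0195,.0235,bounds=(.5,.75,-.05,.2))
cv2.imwrite('pics/w8z.png',cv2.resize(p[60:260,230:470],None,fx=3,fy=3,interpolation=cv2.INTER_CUBIC))
"
```

```text
[0.53070669 0.08531635]
t 15.53 tcp [0.5519 0.0836 0.0771] jaw 12.44 tilt [ 0.0021 -0.0004] F [ 0.6  0.1 -0. ] M [-0.04 -0.04 -0.06] w 0.0003 q6 -0.27
need units -0.354 0.029 -1.219 turn 0.001 tiltfix rotvec [0.0004 0.0021 0.    ]
z 47.3 ctr mm [598.4 112.6] dims [114.7  81.5] ang 12.7 n 10215 px [344. 185.]
z 92.0 ctr mm [600.2 101.7] dims [18.4 18.1] ang 14.3 n 799 px [359. 230.]
z 21.1 ctr mm [653.2  97.2] dims [15.2 83.6] ang 11.3 n 759 px [397. 219.]
z 21.0 ctr mm [742.2  15.6] dims [18.4 26. ] ang 12.7 n 316 px [453. 314.]
```

View pics/w8z.png

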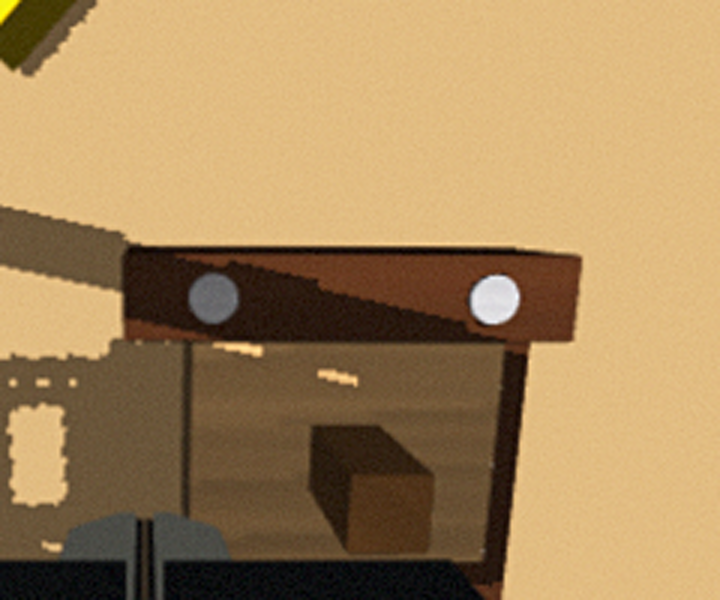

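Emit:
carry_out(
  claw=[1,1,1,1,1],
  linear=[
    [-0.36,0.03,0],
    [0,0,-0.3],
    [0,0,-0.4],
    [0,0,-0.35],
    [0,0,-0.1],
  ],
  delta_rot=[
    [0,0.002,0],
    [0,0,0],
    [0,0,0],
    [0,0,0],
    [0,0,0],
  ],
)

```text
time_s: 16.2
tool_pos: [0.5227, 0.0903, 0.0079]
orientation: [-0.002, 0.625, 0.781, -0.0]
ft_force: [0.1, 0.2, 0.1]
width: 0.0005
```

Emit:
carry_out(
  claw=[1,1,1,1],
  linear=[
    [0,0,0],
    [0.08,0.018,0],
    [0.07,0.015,0],
    [0.05,0.01,0],
  ],
  delta_rot=[
    [0,0,0],
    [0,0,0],
    [0,0,0],
    [0,0,0],
  ],
)

```text
time_s: 16.7
tool_pos: [0.5371, 0.0931, 0.01]
orientation: [-0.0, 0.625, 0.781, 0.001]
ft_force: [-0.6, 0.2, -0.8]
width: 0.0005
```

```bash
python3 -c "
from h import *
to(.5307,.0853,12.5,.004)
"
```

```text
t 16.7 tcp [0.5371 0.0931 0.01  ] jaw 12.7 tilt [0.0005 0.0014] F [-0.6  0.2 -0.8] M [ 0.01 -0.09  0.04] w 0.0005 q6 -0.26
need units -0.107 -0.13 -0.099 turn -0.004 tiltfix rotvec [-0.0014  0.0005  0.    ]
```

Emit:
carry_out(
  claw=[1,1,1,1,1],
  linear=[
    [0.05,0.0,-0.02],
    [0.05,0.01,0],
    [0.05,0.01,0],
    [0.05,0.01,0],
    [0.05,0.01,0],
  ],
  delta_rot=[
    [0,0,-0.003],
    [0,0,0],
    [0,0,0],
    [0,0,0],
    [0,0,0],
  ],
)

```text
time_s: 17.32
tool_pos: [0.546, 0.0946, 0.0083]
orientation: [-0.005, 0.625, 0.78, -0.004]
ft_force: [-8.7, -3.0, 7.3]
width: 0.0001
```

```bash
python3 -c "
from h import *
to(.5307,.0853,12.5,.004)
"
```

```text
t 17.32 tcp [0.546  0.0946 0.0083] jaw 12.59 tilt [-0.0134 -0.0008] F [-8.7 -3.   7.3] M [-0.53  1.32 -0.05] w 0.0001 q6 -0.25
need units -0.255 -0.155 -0.071 turn -0.002 tiltfix rotvec [ 0.0008 -0.0134  0.    ]
```

Emit:
carry_out(
  claw=[1,1,1,1,1],
  linear=[
    [0.07,0.015,0],
    [0.07,0.015,0],
    [-0.1,-0.02,0],
    [-0.2,-0.04,0.4],
    [0,-0.3,0.8],
  ],
  delta_rot=[
    [0,0,0],
    [0,0,0],
    [0.001,-0.013,0],
    [0,0,0],
    [0,0,0],
  ],
)

```text
time_s: 17.95
tool_pos: [0.5227, 0.074, 0.0768]
orientation: [-0.01, 0.624, 0.781, -0.009]
ft_force: [0.7, -0.0, 1.2]
width: 0.0006
```

Emit:
carry_out(
  claw=[0,0,0,0],
  linear=[
    [0.3,-0.6,0.3],
    [0.3,-0.7,0.1],
    [0.1,-0.2,0],
    [0,0,0],
  ],
  delta_rot=[
    [0,0,0],
    [0,0,0],
    [0,0,0],
    [0,0,0],
  ],
)

```text
time_s: 18.45
tool_pos: [0.568, -0.0183, 0.1057]
orientation: [-0.006, 0.624, 0.781, -0.006]
ft_force: [-0.1, 0.7, 0.8]
width: 0.0359
```

```bash
python3 -c "
from h import *
st()
p,d,m=grab('wrist','w9')
rects(p,d,m,.0445,.0505,bounds=(.5,.75,-.05,.2))
rects(p,d,m,.0885,.0965,bounds=(.5,.75,-.05,.2))
cv2.imwrite('pics/w9z.png',cv2.resize(p[40:240,200:440],None,fx=3,fy=3,interpolation=cv2.INTER_CUBIC))
"
```

```text
t 18.45 tcp [ 0.568  -0.0183  0.1057] jaw 12.75 tilt [-0.016  -0.0022] F [-0.1  0.7  0.8] M [-0.01 -0.08 -0.02] w 0.0359 q6 -0.44
z 47.3 ctr mm [598.3 112.1] dims [115.9  82.3] ang 12.3 n 11145 px [352.  56.]
z 47.4 ctr mm [617.6  22.2] dims [76.3 30.4] ang 12.6 n 2784 px [347. 178.]
z 92.2 ctr mm [600.5 101.2] dims [18.6 18.1] ang 13.0 n 853 px [368.  67.]
```

View pics/w9.png

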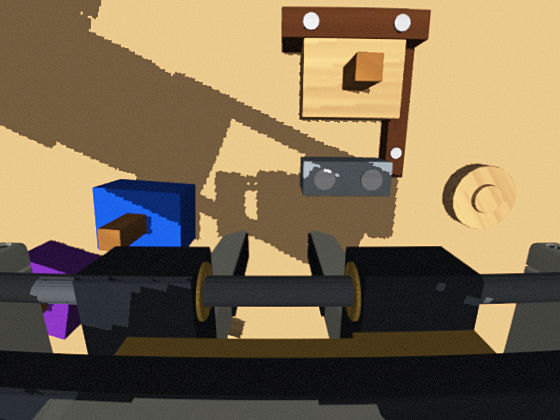

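```bash
cat > gap.py <<'E'
from h import *
def fr(X,a=12.5,o=(.601,.1009)):
    a=np.radians(a); D=X[...,:2]-np.array(o); return D@np.array([[np.cos(a),-np.sin(a)],[np.sin(a),np.cos(a)]])*1000
def gap(n):
    p,d,m=load(n); X=cloud(d,m); F=fr(X); z=X[...,2]
    top=(d>0)&(abs(z-.0473)<.0018)
    res=[]
    for lo,hi in ((-30,-12),(12,30)):
        e=[]
        for xb in np.arange(lo,hi,1.0):
            s=top&(abs(F[...,0]-xb)<.6)
            y=F[...,1][s]; 
            st=y[(y>-100)&(y<-55)]; ba=y[(y>-50)&(y<26)]
            if len(st)>5 and len(ba)>5:
                st=np.sort(st); ba=np.sort(ba); pitch=np.median(np.diff(np.unique(np.round(ba,1)))) 
                e.append((ba[0],st[-1],st[0]))
        e=np.array(e); print(n,(lo,hi),'base edge',np.round(np.median(e[:,0]),2),'stop edge',np.round(np.median(e[:,1]),2),'stop -y edge',np.round(np.median(e[:,2]),2),'gap',np.round(np.median(e[:,0]-e[:,1]),2))
for n in ('w9',): gap(n)
E
python3 gap.py; python3 -c "
from h import *
p,d,m=load('w9')
X=cloud(d,m)
c=330
for r in list(range(110,126))+list(range(150,200)): print(r,p[r,c].tolist(),np.round(X[r,c]*1000,1).tolist())
" | head -70
```

```text
w9 (-30, -12) base edge -29.44 stop edge -65.42 stop -y edge -94.58 gap 35.98
w9 (12, 30) base edge -29.01 stop edge -65.7 stop -y edge -95.26 gap 36.71
110 [123, 188, 230] [589.1, 73.8, 45.9]
111 [124, 187, 232] [588.9, 72.8, 48.5]
112 [129, 195, 234] [589.2, 72.1, 48.0]
113 [127, 197, 235] [589.5, 71.4, 47.3]
114 [130, 200, 239] [589.7, 70.7, 47.1]
115 [139, 209, 244] [590.0, 69.9, 46.8]
116 [129, 201, 248] [590.1, 69.1, 47.2]
117 [49, 73, 100] [590.3, 68.4, 47.1]
118 [16, 31, 39] [593.1, 69.0, 28.9]
119 [32, 52, 66] [596.4, 69.8, 7.4]
120 [68, 105, 127] [597.9, 69.5, -1.3]
121 [138, 203, 246] [597.9, 68.5, 0.0]
122 [149, 210, 243] [598.2, 67.6, -0.4]
123 [143, 204, 236] [598.5, 66.7, -0.6]
124 [145, 203, 234] [598.7, 65.8, -0.5]
125 [142, 202, 235] [598.9, 64.8, 0.2]
150 [69, 96, 122] [605.3, 41.5, -0.7]
151 [63, 90, 112] [605.6, 40.5, -1.3]
152 [60, 94, 112] [605.9, 39.5, -1.2]
153 [62, 86, 114] [606.1, 38.6, -0.8]
154 [63, 97, 118] [606.2, 37.7, -0.0]
155 [59, 92, 116] [606.6, 36.7, -0.8]
156 [59, 85, 103] [607.0, 35.7, -1.6]
157 [51, 47, 49] [606.2, 35.0, 4.8]
158 [54, 49, 44] 
[... 889 characters left out ...]
03.3, 17.8, 51.1]
182 [114, 107, 111] [603.6, 16.9, 50.7]
183 [111, 112, 115] [603.9, 16.1, 50.6]
184 [121, 117, 120] [604.3, 15.1, 49.7]
185 [114, 114, 113] [604.4, 14.3, 49.9]
186 [114, 111, 114] [604.6, 13.5, 50.3]
187 [105, 101, 104] [605.0, 12.6, 49.5]
188 [100, 95, 94] [605.8, 11.3, 46.5]
189 [80, 76, 70] [606.0, 10.5, 46.6]
190 [87, 82, 78] [605.9, 9.9, 48.1]
191 [86, 79, 73] [606.4, 8.8, 47.1]
192 [81, 81, 75] [606.6, 8.0, 47.1]
193 [80, 78, 71] [606.8, 7.2, 47.3]
194 [85, 81, 75] [607.1, 6.3, 47.1]
195 [70, 79, 81] [607.2, 5.5, 47.6]
196 [64, 91, 111] [617.7, -4.1, -1.5]
197 [62, 92, 116] [618.0, -5.1, -1.5]
198 [67, 98, 120] [618.2, -6.0, -1.0]
199 [61, 94, 114] [618.4, -7.0, -0.7]
```

The base is now square and flush. The block and base tops merge to 82.3 mm, and the post sits at fence x of about 0. The gap measures 35.7–36 mm. One shim would leave r≈26, a marginal fit with the foot only about 3 mm up. Two shims leave r≈16 and jam clearly. I'll use two, one against each side, and am going to shim1 now.

Emit:
carry_out(
  claw=[0,0,0,0,0],
  linear=[
    [-0.19,-0.57,0.05],
    [-0.19,-0.57,0],
    [-0.19,-0.57,0],
    [-0.19,-0.57,0],
    [-0.1,-0.3,0],
  ],
  delta_rot=[
    [0.002,-0.016,-0.066],
    [0,0,-0.08],
    [0,0,-0.08],
    [0,0,-0.08],
    [0,0,-0.026],
  ],
)

```text
time_s: 19.12
tool_pos: [0.5113, -0.1656, 0.1054]
orientation: [-0.004, 0.744, 0.668, 0.001]
ft_force: [0.8, -0.2, -0.2]
width: 0.0894
```

```bash
python3 -c "
from h import *
to(.5109,-.1901,-6.3,.035)
p,d,m=grab('wrist','w10')
rects(p,d,m,.029,.0335,bounds=(.42,.6,-.35,-.1))
print(); rects(p,d,m,.049,.057,mina=30,bounds=(.42,.6,-.35,-.1))
print(); rects(p,d,m,.074,.081,mina=20,bounds=(.42,.6,-.35,-.1))
"
```

```text
t 19.12 tcp [ 0.5113 -0.1656  0.1054] jaw -6.19 tilt [-0.0049  0.007 ] F [ 0.8 -0.2 -0.2] M [-0.03 -0.11 -0.03] w 0.0894 q6 -0.42
need units -0.007 -0.409 -1.173 turn -0.002 tiltfix rotvec [-0.007  -0.0049 -0.    ]
z 30.3 ctr mm [ 508.5 -200.4] dims [70.4 92.6] ang 83.8 n 4400 px [280. 237.]
z 30.3 ctr mm [ 498.1 -297.3] dims [52.5 91.9] ang 84.6 n 2198 px [279. 321.]

z 53.3 ctr mm [ 509.8 -190.4] dims [10.4 59.7] ang 83.9 n 659 px [280. 239.]
z 52.9 ctr mm [ 499.4 -282.9] dims [ 2.3 29.3] ang 83.7 n 121 px [280. 330.]

z 77.2 ctr mm [ 483.9 -186.6] dims [10.3  8.1] ang 82.2 n 127 px [248. 249.]
z 77.0 ctr mm [ 535.6 -192.7] dims [10.4  8.1] ang 86.0 n 142 px [313. 250.]
```

View pics/w10.png

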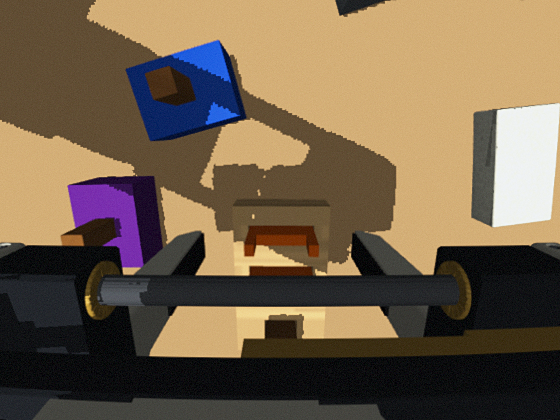

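The view shows shim1 at (281,240), with its ears at (248,249) and (313,250). Its centre is (0.5098, -0.190), which agrees with the rack layout. Going down to grip it.

Emit:
carry_out(
  claw=[0,0,0,0,0],
  linear=[
    [-0.01,-0.38,0],
    [0,-0.02,-0.3],
    [0,0,-0.35],
    [0,0,-0.3],
    [0,0,0],
  ],
  delta_rot=[
    [-0.007,-0.005,-0.003],
    [0,0,0],
    [0,0,0],
    [0,0,0],
    [0,0,0],
  ],
)

```text
time_s: 19.8
tool_pos: [0.5112, -0.1846, 0.0462]
orientation: [-0.001, 0.743, 0.67, 0.001]
ft_force: [0.1, 0.7, 0.2]
width: 0.0931
```

```bash
python3 -c "
from h import *
to(.5104,-.1903,-6.4,.035)
"
```

```text
t 19.8 tcp [ 0.5112 -0.1846  0.0462] jaw -5.91 tilt [-0.0003  0.0028] F [0.1 0.7 0.2] M [-0.1  -0.04  0.02] w 0.0931 q6 -0.45
need units -0.014 -0.094 -0.187 turn -0.009 tiltfix rotvec [-0.0028 -0.0003 -0.    ]
```

Emit:
carry_out(
  claw=[0,0,0,0.6,0.6],
  linear=[
    [-0.014,-0.094,-0.05],
    [0,0,-0.12],
    [0,0,0],
    [0,0,0],
    [0,0,0],
  ],
  delta_rot=[
    [-0.003,0,-0.009],
    [0,0,0],
    [0,0,0],
    [0,0,0],
    [0,0,0],
  ],
  squeeze=15,
)

```text
time_s: 20.42
tool_pos: [0.512, -0.19, 0.0375]
orientation: [0.002, 0.745, 0.667, 0.0]
ft_force: [-0.3, -0.8, 0.3]
width: 0.0774
```

```bash
python3 -c "
from h import *
to(.5104,-.1903,-6.4,.035)
"
```

```text
t 20.43 tcp [ 0.512  -0.19    0.0375] jaw -6.33 tilt [ 0.0028 -0.0018] F [-0.3 -0.8  0.3] M [-0.05 -0.04  0.04] w 0.0774 q6 -0.45
need units -0.027 -0.005 -0.042 turn -0.001 tiltfix rotvec [0.0018 0.0028 0.    ]
```

Emit:
carry_out(
  claw=[0.6,0.6,0.6,0.6],
  linear=[
    [-0.02,0,-0.03],
    [0,0,0],
    [0,0,0],
    [0,0,0],
  ],
  delta_rot=[
    [0.002,0.003,0],
    [0,0,0],
    [0,0,0],
    [0,0,0],
  ],
  squeeze=20,
)

```text
time_s: 20.92
tool_pos: [0.5108, -0.1902, 0.0358]
orientation: [-0.0, 0.745, 0.667, 0.0]
ft_force: [0.6, -1.1, -0.8]
width: 0.0597
```

Emit:
carry_out(
  claw=[0.6,0.6,0.6],
  linear=[
    [0,0,0.2],
    [0,0,0.4],
    [0,0,0.5],
  ],
  delta_rot=[
    [0,0,0],
    [0,0,0],
    [0,0,0],
  ],
)

```text
time_s: 21.3
tool_pos: [0.5093, -0.1892, 0.1026]
orientation: [-0.002, 0.745, 0.667, -0.001]
ft_force: [0.4, 0.9, -0.7]
width: 0.0599
```

```bash
python3 -c "
from h import *
a=np.radians(12.5); x=np.array([np.cos(a),np.sin(a)]); y=np.array([-np.sin(a),np.cos(a)]); o=np.array([.601,.1009])
q=o-.037*y; print(q)
to(q[0],q[1],12.5,.10)
"
```

```text
[0.60900827 0.06477705]
t 21.3 tcp [ 0.5093 -0.1892  0.1026] jaw -6.35 tilt [-0.0041  0.0028] F [ 0.4  0.9 -0.7] M [-0.08 -0.07 -0.05] w 0.0599 q6 -0.45
need units 1.661 4.233 -0.044 turn 0.329 tiltfix rotvec [-0.0028 -0.0041 -0.    ]
```

Emit:
carry_out(
  claw=[0.6,0.6,0.6,0.6,0.6],
  linear=[
    [0.2,0.5,0],
    [0.23,0.6,0],
    [0.23,0.6,0],
    [0.23,0.6,0],
    [0.23,0.6,0],
  ],
  delta_rot=[
    [-0.003,-0.004,0.06],
    [0,0,0.08],
    [0,0,0.08],
    [0,0,0.08],
    [0,0,0.03],
  ],
)

```text
time_s: 21.92
tool_pos: [0.5812, -0.0148, 0.1113]
orientation: [0.006, 0.624, 0.782, 0.002]
ft_force: [0.6, 0.4, -1.1]
width: 0.0604
```

Emit:
carry_out(
  claw=[0.6,0.6,0.6],
  linear=[
    [0.23,0.55,0],
    [0.15,0.4,0],
    [0,0,0],
  ],
  delta_rot=[
    [0,0,0],
    [0,0,0],
    [0,0,0],
  ],
)

```text
time_s: 22.3
tool_pos: [0.6058, 0.0469, 0.1141]
orientation: [0.007, 0.622, 0.783, 0.003]
ft_force: [-0.2, -1.2, -0.4]
width: 0.0598
```

```bash
python3 -c "
from h import *
to(.6090,.0648,12.5,.10)
p,d,m=grab('wrist','w11')
"
```

```text
t 22.3 tcp [0.6058 0.0469 0.1141] jaw 13.11 tilt [ 0.0157 -0.0039] F [-0.2 -1.2 -0.4] M [ 0.01 -0.1  -0.01] w 0.0598 q6 -0.33
need units 0.054 0.298 -0.235 turn -0.011 tiltfix rotvec [0.0039 0.0157 0.    ]
```

View pics/w11.png

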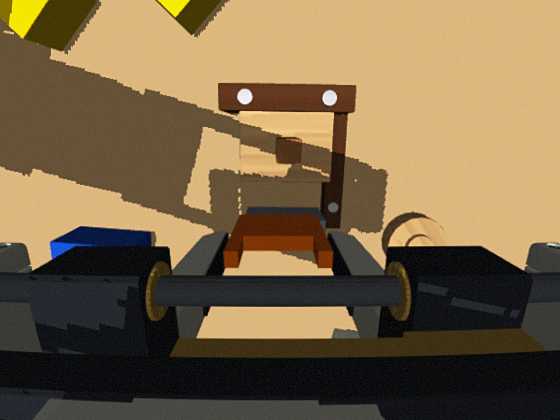

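The wrist view shows the shim held upright with its ears at (232,257) and (325,257). The base, at (285,147), is still flush with the end block.

```bash
cat > held.py <<'E'
import sys
from h import *
from gap import fr
E
sed -i 's/^for n in .*$/if __name__=="__main__": gap("w9")/' gap.py
cat >> held.py <<'E'
def held(n,zoff=None):
    p,d,m=load(n); X=cloud(d,m); hsv=cv2.cvtColor(p,cv2.COLOR_BGR2HSV)
    o=(hsv[...,0]<14)&(hsv[...,1]>190)&(d>0)&(d<.25)
    n_,l,s,c=cv2.connectedComponentsWithStats(o.astype(np.uint8)); i=1+np.argmax(s[1:,4]); P=X[l==i]
    print('z range',np.round(np.percentile(P[:,2],[1,50,99]),4))
    F=fr(P); t=P[:,2]>np.percentile(P[:,2],99)-.003
    r=cv2.minAreaRect(F[t].astype(np.float32)); print('ear tops in fence frame: ctr',np.round(r[0],1),'dims',np.round(r[1],1),'ang',round(r[2],1),'n',t.sum())
    z=np.percentile(P[:,2],99)-.024; k=abs(P[:,2]-z)<.002; r=cv2.minAreaRect(F[k].astype(np.float32)); print('plate top: ctr',np.round(r[0],1),'dims',np.round(r[1],1),'ang',round(r[2],1),'n',k.sum())
    # fence ref
    z=X[...,2]; top=(d>0)&(abs(z-.0473)<.0025); FF=fr(X)
    q=FF[top]; b=q[(abs(q[:,0])<25)]; 
    y=b[:,1]; print('stop y range',np.round(np.percentile(y[(y<-55)&(y>-100)],[1,99]),1) if ((y<-55)&(y>-100)).any() else None,'base y lo',np.round(np.percentile(y[y>-50],.5),1),'block far',np.round(np.percentile(y[(y>-50)&(y<70)],99.5),1))
if __name__=='__main__': held(sys.argv[1])
E
python3 held.py w11
```

```text
z range [0.0848 0.131  0.1566]
ear tops in fence frame: ctr [ -8.2 -53.2] dims [60.1 11. ] ang 0.6 n 551
plate top: ctr [ -7.7 -53.6] dims [58.6 10.7] ang 0.6 n 1029
stop y range None base y lo -29.1 block far 51.9
```

Emit:
carry_out(
  claw=[0.6,0.6,0.6,0.6],
  linear=[
    [0.04,0.16,-0.05],
    [0.03,0.12,-0.1],
    [0,0,-0.1],
    [0,0,0],
  ],
  delta_rot=[
    [0.004,0.015,-0.011],
    [0,0,0],
    [0,0,0],
    [0,0,0],
  ],
)

```text
time_s: 22.85
tool_pos: [0.6092, 0.061, 0.0981]
orientation: [-0.0, 0.628, 0.778, -0.001]
ft_force: [0.2, -1.0, -0.0]
width: 0.0598
```

```bash
python3 -c "
from h import *
to(.6101,.0650,12.5,.030)
p,d,m=grab('wrist','w12')
"; python3 held.py w12
```

```text
t 22.85 tcp [0.6092 0.061  0.0981] jaw 12.21 tilt [-0.0016 -0.0009] F [ 0.2 -1.  -0. ] M [-0.04 -0.1  -0.  ] w 0.0598 q6 -0.29
need units 0.015 0.066 -1.135 turn 0.005 tiltfix rotvec [ 0.0009 -0.0016  0.    ]
z range [0.0689 0.115  0.1406]
ear tops in fence frame: ctr [ -1.3 -40.3] dims [11.  60.3] ang 89.8 n 558
plate top: ctr [ -1.  -40.4] dims [10.3 59.3] ang 89.6 n 1012
stop y range [-94.5 -74.5] base y lo -29.2 block far 52.8
```

Emit:
carry_out(
  claw=[0.6,0.6,0.6],
  linear=[
    [0.004,0.058,-0.1],
    [0,0,-0.15],
    [0,0,0],
  ],
  delta_rot=[
    [0.001,-0.002,0.004],
    [0,0,0],
    [0,0,0],
  ],
)

```text
time_s: 23.28
tool_pos: [0.6094, 0.0643, 0.0824]
orientation: [0.0, 0.626, 0.779, 0.0]
ft_force: [-1.0, 0.6, -0.6]
width: 0.0601
```

```bash
python3 -c "
from h import *
to(.6094,.0645,12.5,.030)
p,d,m=grab('wrist','w13')
"; python3 held.py w13
```

```text
t 23.27 tcp [0.6094 0.0643 0.0824] jaw 12.42 tilt [0.0008 0.0001] F [-1.   0.6 -0.6] M [-0.03 -0.06 -0.01] w 0.0601 q6 -0.29
need units -0.001 0.004 -0.873 turn 0.001 tiltfix rotvec [-0.0001  0.0008  0.    ]
z range [0.0472 0.0991 0.1247]
ear tops in fence frame: ctr [ -0.4 -37.3] dims [10.8 60.4] ang 89.6 n 559
plate top: ctr [ -0.2 -37.5] dims [58.6 10.7] ang 0.2 n 1030
stop y range [-86.7 -64.8] base y lo -28.8 block far 52.1
```

Emit:
carry_out(
  claw=[0.6,0.6,0.6,0.6,0.6],
  linear=[
    [0,0.01,-0.15],
    [0,0,-0.17],
    [0,0,-0.17],
    [0,0,-0.15],
    [0,0,-0.08],
  ],
  delta_rot=[
    [0,0.001,0.001],
    [0,0,0],
    [0,0,0],
    [0,0,0],
    [0,0,0],
  ],
)

```text
time_s: 23.95
tool_pos: [0.6098, 0.0649, 0.0367]
orientation: [0.0, 0.626, 0.78, 0.0]
ft_force: [0.2, 0.4, 0.3]
width: 0.0598
```

```bash
python3 -c "
from h import *
to(.6094,.0645,12.5,.030)
p,d,m=grab('wrist','w14')
"; python3 held.py w14
```

```text
t 23.95 tcp [0.6098 0.0649 0.0367] jaw 12.48 tilt [0.0008 0.0001] F [0.2 0.4 0.3] M [ 0.   -0.08  0.01] w 0.0598 q6 -0.29
need units -0.007 -0.006 -0.112 turn 0.0 tiltfix rotvec [-0.0001  0.0008  0.    ]
z range [0.0003 0.0544 0.0791]
ear tops in fence frame: ctr [  0.2 -37. ] dims [10.8 60.4] ang 89.9 n 550
plate top: ctr [  0.3 -37. ] dims [59.4 10.7] ang 0.1 n 1045
stop y range [-95.6 -86.2] base y lo -32.6 block far 52.3
```

Emit:
carry_out(
  claw=[0.6,0.6,0.6],
  linear=[
    [0,0,-0.07],
    [0,0,-0.04],
    [0,0,-0.03],
  ],
  delta_rot=[
    [0,0,0],
    [0,0,0],
    [0,0,0],
  ],
)

```text
time_s: 24.38
tool_pos: [0.6099, 0.0647, 0.0296]
orientation: [0.001, 0.626, 0.78, 0.0]
ft_force: [-6.2, 0.3, 20.2]
width: 0.0594
```

```bash
python3 -c "
from h import *
to(.6094,.0645,12.5,.030)
"
```

```text
t 24.38 tcp [0.6099 0.0647 0.0296] jaw 12.49 tilt [ 0.001  -0.0004] F [-6.2  0.3 20.2] M [-0.1   1.34  0.01] w 0.0594 q6 -0.29
need units -0.008 -0.003 0.006 turn 0.0 tiltfix rotvec [0.0004 0.001  0.    ]
```

Emit:
carry_out(
  claw=[0.6,0.15,0.15,0.15,0.15],
  linear=[
    [-0.003,0.03,0.015],
    [0,0,0],
    [0,0,0],
    [0,0,0],
    [0,0,0.15],
  ],
  delta_rot=[
    [0,0.001,0],
    [0,0,0],
    [0,0,0],
    [0,0,0],
    [0,0,0],
  ],
)

```text
time_s: 25.0
tool_pos: [0.6098, 0.0666, 0.0399]
orientation: [0.0, 0.626, 0.78, -0.0]
ft_force: [-0.0, 0.9, 0.3]
width: 0.0786
```

Emit:
carry_out(
  claw=[0,0,0,0,0],
  linear=[
    [0,0,0.4],
    [0,0,0.5],
    [-0.1,-0.4,0.3],
    [-0.2,-0.6,0.1],
    [-0.2,-0.6,0],
  ],
  delta_rot=[
    [0,0,0],
    [0,0,0],
    [0,0,-0.05],
    [0,0,-0.07],
    [0,0,-0.07],
  ],
)

```text
time_s: 25.62
tool_pos: [0.5807, -0.0294, 0.1237]
orientation: [0.002, 0.697, 0.717, 0.001]
ft_force: [0.5, 0.6, -0.4]
width: 0.093
```

```bash
python3 -c "
from h import *
to(.5063,-.2319,-6.4,.09)
p,d,m=grab('wrist','w15')
"; python3 held.py w15
```

```text
t 25.62 tcp [ 0.5807 -0.0294  0.1237] jaw 1.57 tilt [ 0.0044 -0.0008] F [ 0.5  0.6 -0.4] M [-0.02 -0.07 -0.03] w 0.093 q6 -0.27
need units -1.24 -3.374 -0.562 turn -0.139 tiltfix rotvec [0.0008 0.0044 0.    ]
z range [0.0465 0.0627 0.0725]
ear tops in fence frame: ctr [ 26.9 -35.6] dims [10.   7.7] ang 88.7 n 44
plate top: ctr [ 21.4 -34.5] dims [10.2  5.5] ang 82.8 n 20
stop y range [-95.1 -65.5] base y lo -39.7 block far 46.4
```

View pics/w15.png

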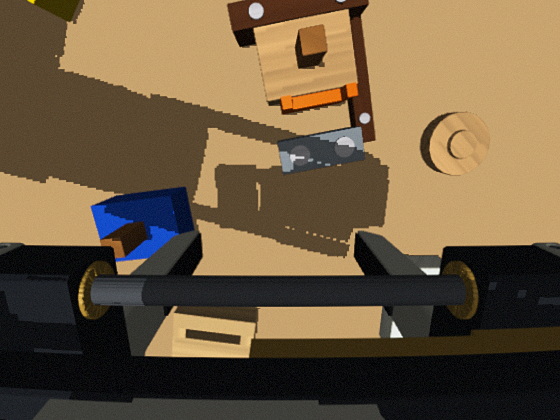

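Shim1 stands upright against the base at (320,97), square to it. Now shim2.

Emit:
carry_out(
  claw=[0,0,0,0,0],
  linear=[
    [-0.2,-0.55,0],
    [-0.2,-0.57,0],
    [-0.2,-0.57,0],
    [-0.2,-0.57,0],
    [-0.2,-0.5,0],
  ],
  delta_rot=[
    [0.001,0.004,-0.05],
    [0,0,-0.05],
    [0,0,-0.02],
    [0,0,0],
    [0,0,0],
  ],
)

```text
time_s: 26.3
tool_pos: [0.5187, -0.2037, 0.1269]
orientation: [0.002, 0.741, 0.671, -0.0]
ft_force: [-0.2, -0.5, -1.1]
width: 0.093
```

Emit:
carry_out(
  claw=[0,0],
  linear=[
    [-0.1,-0.3,-0.1],
    [0,0,0],
  ],
  delta_rot=[
    [0,0,0],
    [0,0,0],
  ],
)

```text
time_s: 26.55
tool_pos: [0.5121, -0.2239, 0.1212]
orientation: [0.003, 0.742, 0.67, -0.0]
ft_force: [0.0, 0.1, 0.5]
width: 0.0928
```

```bash
python3 -c "
from h import *
to(.5063,-.2319,-6.4,.035)
p,d,m=grab('wrist','w16')
print(); rects(p,d,m,.049,.057,mina=30,bounds=(.42,.6,-.35,-.1))
print(); rects(p,d,m,.074,.081,mina=20,bounds=(.42,.6,-.35,-.1))
"
```

```text
t 26.55 tcp [ 0.5121 -0.2239  0.1212] jaw -5.88 tilt [ 0.0034 -0.0042] F [0.  0.1 0.5] M [-0.03 -0.08 -0.03] w 0.0928 q6 -0.51
need units -0.097 -0.134 -1.436 turn -0.009 tiltfix rotvec [0.0042 0.0034 0.    ]

z 53.3 ctr mm [ 505.  -232.3] dims [10.6 59.5] ang 83.8 n 613 px [272. 216.]
z 52.9 ctr mm [ 499.3 -282.5] dims [ 2.  29.8] ang 84.5 n 69 px [271. 267.]

z 77.4 ctr mm [ 479.3 -229.2] dims [9.8 7.8] ang 82.6 n 120 px [240. 224.]
z 77.4 ctr mm [ 531.  -235.1] dims [10.1  7.7] ang 85.4 n 123 px [302. 225.]
```

Emit:
carry_out(
  claw=[0,0,0,0,0],
  linear=[
    [-0.1,-0.13,-0.2],
    [0,0,-0.4],
    [0,0,-0.4],
    [0,0,-0.2],
    [0,0,0],
  ],
  delta_rot=[
    [0.004,0.003,-0.009],
    [0,0,0],
    [0,0,0],
    [0,0,0],
    [0,0,0],
  ],
)

```text
time_s: 27.22
tool_pos: [0.5066, -0.2275, 0.0456]
orientation: [-0.001, 0.744, 0.668, 0.0]
ft_force: [-0.5, -0.1, -0.4]
width: 0.0931
```

```bash
python3 -c "
from h import *
to(.5061,-.2322,-6.4,.035)
"
```

```text
t 27.23 tcp [ 0.5066 -0.2275  0.0456] jaw -6.12 tilt [-0.0004  0.0018] F [-0.5 -0.1 -0.4] M [-0.06 -0.08 -0.02] w 0.0931 q6 -0.52
need units -0.009 -0.078 -0.176 turn -0.005 tiltfix rotvec [-0.0018 -0.0004 -0.    ]
```

Emit:
carry_out(
  claw=[0,0.6,0.6,0.6,0.6],
  linear=[
    [-0.009,-0.078,-0.06],
    [0,0,-0.1],
    [0,0,0],
    [0,0,0],
    [0,0,0],
  ],
  delta_rot=[
    [-0.002,0,-0.005],
    [0,0,0],
    [0,0,0],
    [0,0,0],
    [0,0,0],
  ],
)

```text
time_s: 27.85
tool_pos: [0.5076, -0.2334, 0.0375]
orientation: [0.002, 0.746, 0.666, 0.0]
ft_force: [0.3, 0.2, -0.1]
width: 0.0595
```

Emit:
carry_out(
  claw=[0.6,0.6],
  linear=[
    [0,0,0],
    [0,0,0],
  ],
  delta_rot=[
    [0,0,0],
    [0,0,0],
  ],
)

```text
time_s: 28.1
tool_pos: [0.5077, -0.2334, 0.0378]
orientation: [0.002, 0.746, 0.666, 0.0]
ft_force: [0.1, 0.3, -0.4]
width: 0.0599
```

```bash
python3 -c "
from h import *
to(.5061,-.2322,-6.4,.035)
"
```

```text
t 28.1 tcp [ 0.5077 -0.2334  0.0378] jaw -6.41 tilt [ 0.0032 -0.003 ] F [ 0.1  0.3 -0.4] M [-0.05 -0.12  0.04] w 0.0599 q6 -0.52
need units -0.027 0.02 -0.046 turn 0.0 tiltfix rotvec [0.003  0.0032 0.    ]
```

Emit:
carry_out(
  claw=[0.6,0.6,0.6,0.6,0.6],
  linear=[
    [0,0,0.2],
    [0,0,0.4],
    [0,0,0.5],
    [0.2,0.5,0],
    [0.23,0.6,0],
  ],
  delta_rot=[
    [0.003,0.003,0],
    [0,0,0],
    [0,0,0],
    [0,0,0.06],
    [0,0,0.08],
  ],
)

```text
time_s: 28.72
tool_pos: [0.5343, -0.169, 0.1096]
orientation: [0.001, 0.697, 0.717, 0.0]
ft_force: [-1.2, -0.5, -1.3]
width: 0.0599
```

Emit:
carry_out(
  claw=[0.6,0.6,0.6,0.6,0.6],
  linear=[
    [0.23,0.6,0],
    [0.23,0.6,0],
    [0.23,0.6,0],
    [0.23,0.6,0],
    [0.2,0.45,-0.1],
  ],
  delta_rot=[
    [0,0,0.08],
    [0,0,0.08],
    [0,0,0.03],
    [0,0,0],
    [0,0,0],
  ],
)

```text
time_s: 29.35
tool_pos: [0.6055, 0.0073, 0.1097]
orientation: [0.005, 0.624, 0.782, 0.002]
ft_force: [-0.3, -0.3, -0.9]
width: 0.0595
```

Emit:
carry_out(
  claw=[0.6,0.6],
  linear=[
    [0.1,0.2,-0.1],
    [0,0,0],
  ],
  delta_rot=[
    [0,0.0,0],
    [0,0,0],
  ],
)

```text
time_s: 29.6
tool_pos: [0.612, 0.0212, 0.1041]
orientation: [0.005, 0.622, 0.783, 0.002]
ft_force: [-0.6, 0.4, 0.0]
width: 0.0597
```

```bash
python3 -c "
from h import *
to(.6139,.0428,12.5,.032)
p,d,m=grab('wrist','w17')
"; python3 held.py w17
```

```text
t 29.6 tcp [0.612  0.0212 0.1041] jaw 13.03 tilt [ 0.0096 -0.0029] F [-0.6  0.4  0. ] M [-0.01 -0.11 -0.02] w 0.0597 q6 -0.37
need units 0.032 0.36 -1.202 turn -0.009 tiltfix rotvec [0.0029 0.0096 0.    ]
z range [0.0739 0.1193 0.1448]
ear tops in fence frame: ctr [ -7.6 -78.5] dims [60.  10.8] ang 0.6 n 544
plate top: ctr [ -7.1 -78.8] dims [59.2 10.3] ang 0.8 n 1059
stop y range [-81.2 -65.5] base y lo -39.9 block far 52.0
```

View pics/w17.png

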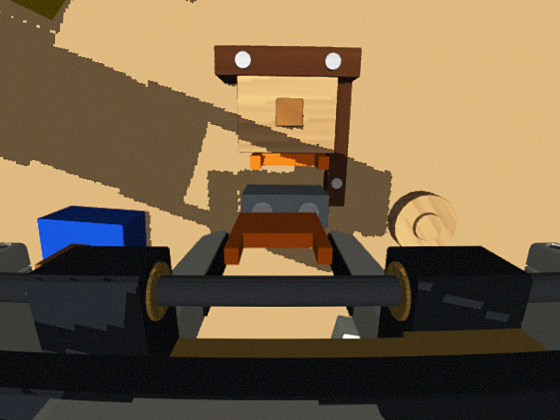

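Shim1 stands in the gap at (290,160), and shim2 is held square at (279,232). Moving over the second slot and lowering.

Emit:
carry_out(
  claw=[0.6,0.6,0.6,0.6],
  linear=[
    [0.02,0.18,-0.03],
    [0.02,0.16,-0.08],
    [0,0.0,-0.08],
    [0,0,0],
  ],
  delta_rot=[
    [0.003,0.01,-0.009],
    [0,0,0],
    [0,0,0],
    [0,0,0],
  ],
)

```text
time_s: 30.15
tool_pos: [0.614, 0.0396, 0.0926]
orientation: [-0.0, 0.628, 0.779, -0.001]
ft_force: [0.8, -0.3, -0.9]
width: 0.0596
```

```bash
python3 -c "
from h import *
to(.6139,.0428,12.5,.032)
p,d,m=grab('wrist','w18')
"; python3 held.py w18
```

```text
t 30.15 tcp [0.614  0.0396 0.0926] jaw 12.25 tilt [-0.0011 -0.0005] F [ 0.8 -0.3 -0.9] M [-0.02 -0.09 -0.  ] w 0.0596 q6 -0.33
need units -0.002 0.054 -1.01 turn 0.004 tiltfix rotvec [ 0.0005 -0.0011  0.    ]
z range [0.0625 0.1078 0.1332]
ear tops in fence frame: ctr [ -1.2 -61.1] dims [10.9 60.1] ang 89.3 n 548
plate top: ctr [ -1.1 -61.4] dims [10.1 59.4] ang 89.7 n 1055
stop y range [-95.  -91.4] base y lo -39.8 block far 52.4
```

Emit:
carry_out(
  claw=[0.6,0.6,0.6,0.6],
  linear=[
    [0.005,0.055,0],
    [0,0,-0.1],
    [0,0,-0.15],
    [0,0,0],
  ],
  delta_rot=[
    [0,-0.001,0.004],
    [0,0,0],
    [0,0,0],
    [0,0,0],
  ],
)

```text
time_s: 30.7
tool_pos: [0.6144, 0.0427, 0.0768]
orientation: [0.0, 0.626, 0.78, -0.0]
ft_force: [-0.2, -0.1, -0.1]
width: 0.0597
```

```bash
python3 -c "
from h import *
to(.6143,.0429,12.5,.032)
p,d,m=grab('wrist','w19')
"; python3 held.py w19
```

```text
t 30.7 tcp [0.6144 0.0427 0.0768] jaw 12.47 tilt [ 0.0003 -0.0006] F [-0.2 -0.1 -0.1] M [-0.03 -0.11 -0.  ] w 0.0597 q6 -0.33
need units -0.001 0.004 -0.746 turn 0.001 tiltfix rotvec [0.0006 0.0003 0.    ]
z range [0.0466 0.092  0.1174]
ear tops in fence frame: ctr [ -0.3 -58.4] dims [60.1 11.2] ang 0.3 n 542
plate top: ctr [  0.  -58.4] dims [59.3 10.3] ang 0.4 n 1034
stop y range [-94.8 -82.1] base y lo -39.9 block far 52.2
```

Emit:
carry_out(
  claw=[0.6,0.6,0.6,0.6,0.6],
  linear=[
    [0,0.005,-0.15],
    [0,0,-0.17],
    [0,0,-0.17],
    [0,0,-0.13],
    [0,0,-0.06],
  ],
  delta_rot=[
    [0,0,0.001],
    [0,0,0],
    [0,0,0],
    [0,0,0],
    [0,0,0],
  ],
)

```text
time_s: 31.38
tool_pos: [0.6146, 0.0429, 0.0334]
orientation: [0.001, 0.626, 0.78, 0.0]
ft_force: [-0.7, -0.0, -0.4]
width: 0.0598
```

Emit:
carry_out(
  claw=[0.6,0.6],
  linear=[
    [0,0,-0.05],
    [0,0,-0.03],
  ],
  delta_rot=[
    [0,0,0],
    [0,0,0],
  ],
)

```text
time_s: 31.62
tool_pos: [0.6146, 0.0426, 0.0313]
orientation: [0.001, 0.626, 0.78, -0.0]
ft_force: [-6.2, 0.9, 15.5]
width: 0.0596
```

```bash
python3 -c "
from h import *
to(.6143,.0429,12.5,.032)
"
```

```text
t 31.62 tcp [0.6146 0.0426 0.0313] jaw 12.54 tilt [ 0.0012 -0.0014] F [-6.2  0.9 15.5] M [-0.    1.13 -0.04] w 0.0596 q6 -0.33
need units -0.005 0.005 0.012 turn -0.001 tiltfix rotvec [0.0014 0.0012 0.    ]
```

Emit:
carry_out(
  claw=[0.6,0.15,0.15,0.15,0.15],
  linear=[
    [0,0,0.012],
    [0,0,0],
    [0,0,0],
    [0,0,0],
    [0,0,0.15],
  ],
  delta_rot=[
    [0.001,0.001,0],
    [0,0,0],
    [0,0,0],
    [0,0,0],
    [0,0,0],
  ],
)

```text
time_s: 32.25
tool_pos: [0.6147, 0.0426, 0.0412]
orientation: [0.0, 0.626, 0.78, -0.0]
ft_force: [0.7, -0.3, 0.7]
width: 0.0789
```

Emit:
carry_out(
  claw=[0.3,0.3,0.3,0.3,0.3],
  linear=[
    [0,0,0.5],
    [0,0,0.6],
    [-0.1,-0.4,0.5],
    [-0.2,-0.6,0.1],
    [-0.2,-0.6,0],
  ],
  delta_rot=[
    [0,0,0],
    [0,0,0],
    [0,0,-0.05],
    [0,0,-0.07],
    [0,0,-0.07],
  ],
)

```text
time_s: 32.88
tool_pos: [0.5852, -0.0532, 0.1497]
orientation: [0.002, 0.697, 0.717, 0.001]
ft_force: [0.3, -1.2, 0.4]
width: 0.065
```

```bash
python3 -c "
from h import *
to(.4992,-.2965,-6.4,.13)
p,d,m=grab('wrist','w20')
"; python3 held.py w20
```

```text
t 32.88 tcp [ 0.5852 -0.0532  0.1497] jaw 1.63 tilt [ 0.0041 -0.0008] F [ 0.3 -1.2  0.4] M [ 0.01 -0.08  0.05] w 0.065 q6 -0.31
need units -1.433 -4.054 -0.329 turn -0.14 tiltfix rotvec [0.0008 0.0041 0.    ]
z range [0.0677 0.0704 0.0713]
ear tops in fence frame: ctr [ 23.7 -36.3] dims [3.1 9.7] ang 23.7 n 15
plate top: ctr [0. 0.] dims [0. 0.] ang 0.0 n 0
stop y range [-95.  -55.3] base y lo -40.3 block far 32.6
```

View pics/w20.png

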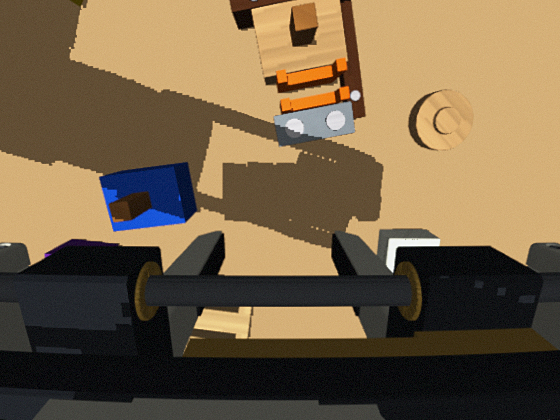

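Both shims stand upright in the gap, at (312,74) and (315,101). Now the wedge.

Emit:
carry_out(
  claw=[0.35,0.35,0.35,0.35,0.35],
  linear=[
    [-0.2,-0.55,0],
    [-0.2,-0.57,0],
    [-0.2,-0.57,0],
    [-0.2,-0.57,0],
    [-0.2,-0.57,0],
  ],
  delta_rot=[
    [0.001,0.004,-0.05],
    [0,0,-0.05],
    [0,0,-0.02],
    [0,0,0],
    [0,0,0],
  ],
)

```text
time_s: 33.55
tool_pos: [0.5232, -0.2313, 0.1531]
orientation: [0.002, 0.741, 0.672, -0.0]
ft_force: [1.4, -0.9, -0.2]
width: 0.0607
```

Emit:
carry_out(
  claw=[0.35,0.35,0.35],
  linear=[
    [-0.2,-0.5,0],
    [-0.15,-0.35,0],
    [0,0,0],
  ],
  delta_rot=[
    [0,0,0],
    [0,0,0],
    [0,0,0],
  ],
)

```text
time_s: 33.92
tool_pos: [0.5009, -0.2863, 0.1547]
orientation: [0.003, 0.742, 0.67, -0.0]
ft_force: [0.3, 0.3, 0.2]
width: 0.0606
```

```bash
python3 -c "
from h import *
to(.4992,-.2965,-6.4,.062)
p,d,m=grab('wrist','w21')
rects(p,d,m,.112,.122,mina=30,bounds=(.42,.6,-.4,-.1))
"
```

```text
t 33.92 tcp [ 0.5009 -0.2863  0.1547] jaw -5.81 tilt [ 0.0038 -0.0054] F [0.3 0.3 0.2] M [-0.03 -0.01 -0.02] w 0.0606 q6 -0.61
need units -0.028 -0.169 -1.544 turn -0.01 tiltfix rotvec [0.0054 0.0038 0.    ]
z 117.3 ctr mm [ 497.7 -297.2] dims [33. 30.] ang 83.4 n 1413 px [276. 229.]
```

View pics/w21.png

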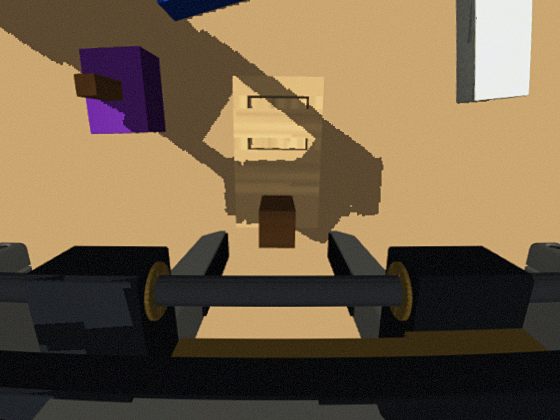

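The wedge top shows at (277,229), with centre (0.498, -0.297).

Emit:
carry_out(
  claw=[0.35,0.35,0.35,0.35,0.35],
  linear=[
    [-0.04,-0.178,0],
    [0,0,-0.3],
    [0,0,-0.45],
    [0,0,-0.4],
    [0,0,0],
  ],
  delta_rot=[
    [0.005,0.004,-0.01],
    [0,0,0],
    [0,0,0],
    [0,0,0],
    [0,0,0],
  ],
)

```text
time_s: 34.6
tool_pos: [0.5013, -0.2945, 0.0855]
orientation: [0.001, 0.744, 0.668, 0.0]
ft_force: [-0.4, 0.5, -0.9]
width: 0.0604
```

```bash
python3 -c "
from h import *
to(.4984,-.2970,-6.4,.062)
"
```

```text
t 34.6 tcp [ 0.5013 -0.2945  0.0855] jaw -6.14 tilt [ 0.0016 -0.0005] F [-0.4  0.5 -0.9] M [-0.06 -0.09 -0.02] w 0.0604 q6 -0.62
need units -0.048 -0.041 -0.391 turn -0.005 tiltfix rotvec [0.0005 0.0016 0.    ]
```

Emit:
carry_out(
  claw=[0.35,0.35,0.35,1,1],
  linear=[
    [-0.048,-0.041,-0.1],
    [0,0,-0.18],
    [0,0,-0.1],
    [0,0,0],
    [0,0,0],
  ],
  delta_rot=[
    [0,0.002,-0.005],
    [0,0,0],
    [0,0,0],
    [0,0,0],
    [0,0,0],
  ],
  squeeze=50,
)

```text
time_s: 35.22
tool_pos: [0.5001, -0.2981, 0.064]
orientation: [0.002, 0.745, 0.667, -0.0]
ft_force: [-0.1, -0.4, 0.1]
width: 0.0452
```

Emit:
carry_out(
  claw=[1,1,1,1],
  linear=[
    [0,0,0],
    [0,0,0],
    [0,0,0],
    [0,0,0],
  ],
  delta_rot=[
    [0,0,0],
    [0,0,0],
    [0,0,0],
    [0,0,0],
  ],
)

```text
time_s: 35.72
tool_pos: [0.5003, -0.2983, 0.0646]
orientation: [0.003, 0.745, 0.667, -0.0]
ft_force: [-0.4, 0.4, -0.8]
width: 0.0295
```

```bash
python3 -c "
from h import *
to(.4984,-.2970,-6.4,.062)
"
```

```text
t 35.73 tcp [ 0.5003 -0.2983  0.0646] jaw -6.4 tilt [ 0.0035 -0.004 ] F [-0.4  0.4 -0.8] M [-0.06 -0.11 -0.04] w 0.0295 q6 -0.62
need units -0.032 0.021 -0.044 turn 0.0 tiltfix rotvec [0.004  0.0035 0.    ]
```

Emit:
carry_out(
  claw=[1,1,1,1,1],
  linear=[
    [0,0,0.2],
    [0,0,0.5],
    [0,0,0.6],
    [0.05,0.2,0.3],
    [0.2,0.55,0],
  ],
  delta_rot=[
    [0,0,0],
    [0,0,0],
    [0,0,0],
    [0,0,0],
    [0,0,0.06],
  ],
)

```text
time_s: 36.35
tool_pos: [0.5151, -0.2546, 0.1668]
orientation: [0.004, 0.726, 0.688, -0.0]
ft_force: [0.3, -0.2, -0.2]
width: 0.0299
```

Emit:
carry_out(
  claw=[1,1,1,1,1],
  linear=[
    [0.2,0.6,0],
    [0.2,0.6,0],
    [0.2,0.6,0],
    [0.2,0.6,0],
    [0.2,0.6,0],
  ],
  delta_rot=[
    [0,0,0.08],
    [0,0,0.08],
    [0,0,0.08],
    [0,0,0.03],
    [0,0,0],
  ],
)

```text
time_s: 36.98
tool_pos: [0.5777, -0.0704, 0.1729]
orientation: [0.007, 0.624, 0.782, 0.002]
ft_force: [-0.2, 0.5, -0.8]
width: 0.0294
```

Emit:
carry_out(
  claw=[1,1,1,1],
  linear=[
    [0.2,0.6,0],
    [0.18,0.5,0],
    [0.1,0.3,0],
    [0,0,0],
  ],
  delta_rot=[
    [0,0,0],
    [0,0,0],
    [0,0,0],
    [0,0,0],
  ],
)

```text
time_s: 37.48
tool_pos: [0.6081, 0.0188, 0.1762]
orientation: [0.009, 0.622, 0.783, 0.002]
ft_force: [-0.3, -0.6, -0.4]
width: 0.0293
```

```bash
python3 -c "
from h import *
to(.6114,.0540,12.5,.15)
p,d,m=grab('wrist','w22')
"
```

```text
t 37.48 tcp [0.6081 0.0188 0.1762] jaw 13.03 tilt [ 0.0169 -0.0072] F [-0.3 -0.6 -0.4] M [-0.06 -0.07 -0.02] w 0.0293 q6 -0.38
need units 0.055 0.587 -0.437 turn -0.009 tiltfix rotvec [0.0072 0.0169 0.    ]
```

View pics/w22.png

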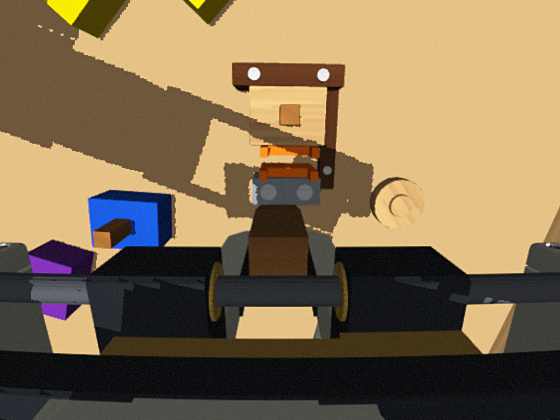

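Both shims are standing at (290,151) and (290,172), and the wedge is held upright in the jaws at (280,240). I'll move over the remaining slot, then measure the alignment.

Emit:
carry_out(
  claw=[1,1,1,1],
  linear=[
    [0.03,0.28,0],
    [0.03,0.25,-0.2],
    [0,0,-0.25],
    [0,0,0],
  ],
  delta_rot=[
    [0.0046,0.0123,-0.009],
    [0,0,0],
    [0,0,0],
    [0,0,0],
  ],
)

```text
time_s: 38.02
tool_pos: [0.6107, 0.0493, 0.1465]
orientation: [0.002, 0.628, 0.779, -0.001]
ft_force: [0.4, 0.3, -0.8]
width: 0.0296
```

```bash
cat > wed.py <<'E'
import sys
from h import *
from gap import fr
def wed(n):
    p,d,m=load(n); X=cloud(d,m); F=fr(X); z=X[...,2]; s=sensors.read_state(); foot=s['tool_pos'][2]-.0586
    mk=(d>0)&(d<.24); 
    reg=np.zeros(d.shape,bool); reg[150:300,225:335]=1
    for h in (5,20,35,50,65,75,85,95,105):
        k=reg&mk&(abs(z-foot-h/1000)<.004)&(abs(F[...,0])<60)
        q=F[k]
        if len(q)>10: print('h',h,'n',len(q),'x',np.round(np.percentile(q[:,0],[2,50,98]),1),'y(+face)',np.round(np.median(q[:,1]),1),'-> axis y',np.round(np.median(q[:,1])-min(4+.2*h,16),1))
    hsv=cv2.cvtColor(p,cv2.COLOR_BGR2HSV); o=(hsv[...,0]<14)&(hsv[...,1]>190)&(hsv[...,2]>90)&(z>.069)&(z<.0735)&(d>0)
    nn,l,ss,c=cv2.connectedComponentsWithStats(o.astype(np.uint8))
    for i in range(1,nn):
        if ss[i,4]>15: r=cv2.minAreaRect(F[l==i].astype(np.float32)); print('ear',np.round(r[0],1),np.round(r[1],1),ss[i,4])
    o=(hsv[...,0]<14)&(hsv[...,1]>190)&(hsv[...,2]>90)&(abs(z-.0473)<.002)&(d>0)&(abs(F[...,0])<20)
    y=F[...,1][o]; print('shim plate tops y hist',np.histogram(y,bins=np.arange(-70,-25,2.5)))
E
cat >> wed.py <<'E'
wed(sys.argv[1])
E
python3 -c "
from h import *
to(.6114,.0540,12.5,.15)
p,d,m=grab('wrist','w23')
"; python3 wed.py w23
```

```text
t 38.02 tcp [0.6107 0.0493 0.1465] jaw 12.26 tilt [ 0.0015 -0.0033] F [ 0.4  0.3 -0.8] M [-0.02 -0.11  0.04] w 0.0296 q6 -0.31
need units 0.012 0.078 0.058 turn 0.004 tiltfix rotvec [0.0033 0.0015 0.    ]
h 5 n 73 x [-9.4 -2.   7.8] y(+face) -1.2 -> axis y -6.2
h 20 n 37 x [-16.9  -3.   10.9] y(+face) -43.0 -> axis y -51.0
h 35 n 39 x [-16.8  -3.   10.9] y(+face) -40.4 -> axis y -51.4
h 50 n 16 x [-17.1  -9.7   6.6] y(+face) -36.2 -> axis y -50.2
h 65 n 151 x [-17.   -2.8  11.7] y(+face) -35.2 -> axis y -51.2
h 75 n 188 x [-17.   -3.1  11.6] y(+face) -35.2 -> axis y -51.2
h 85 n 326 x [-26.9  -2.2  21.9] y(+face) -35.3 -> axis y -51.3
h 95 n 480 x [-30.4  -2.2  25.6] y(+face) -35.5 -> axis y -51.5
h 105 n 607 x [-29.   -1.2  25.9] y(+face) -37.5 -> axis y -53.5
ear [-25.2 -35.5] [9.7 7.4] 84
ear [ 26.4 -35.4] [ 7.5 10. ] 87
ear [-27.3 -57.7] [9.5 5.7] 48
ear [ 26.  -58.3] [7.6 9.2] 87
shim plate tops y hist (array([  0,   0,   0,   3,   7,  81,  68,   0,   0,   0,   0,   0,  81,
       117,  79,  97,   0]), array([-70. , -67.5, -65. , -62.5, -60. , -57.5, -55. , -52.5, -50. ,
       -47.5, -45. , -42.5, -40. , -37.5, -35. , -32.5, -30. , -27.5]))
```

View pics/w23.png

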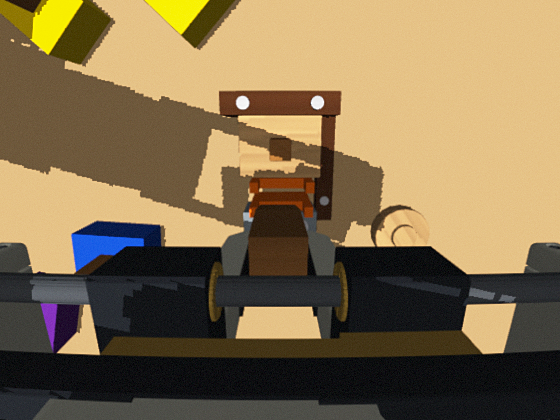

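Emit:
carry_out(
  claw=[1,1,1,1,1],
  linear=[
    [0.03,0.083,0],
    [0,0,-0.15],
    [0,0,-0.2],
    [0,0,-0.15],
    [0,0,0],
  ],
  delta_rot=[
    [0,-0.003,0.004],
    [0,0,0],
    [0,0,0],
    [0,0,0],
    [0,0,0],
  ],
)

```text
time_s: 38.7
tool_pos: [0.6131, 0.0537, 0.1154]
orientation: [0.004, 0.626, 0.78, 0.001]
ft_force: [0.6, 0.6, -0.7]
width: 0.0294
```

```bash
python3 -c "
from h import *
to(.6125,.0543,12.5,.087)
p,d,m=grab('wrist','w24'); grab('scene','s24')
cv2.imwrite('pics/s24z.png',cv2.resize(cv2.imread('pics/s24.png')[150:270,240:400],None,fx=4.5,fy=4.5,interpolation=cv2.INTER_CUBIC))
"; python3 wed.py w24
```

```text
t 38.7 tcp [0.6131 0.0537 0.1154] jaw 12.44 tilt [ 0.0063 -0.0036] F [ 0.6  0.6 -0.7] M [-0.03 -0.11  0.01] w 0.0294 q6 -0.31
need units -0.01 0.01 -0.474 turn 0.001 tiltfix rotvec [0.0036 0.0063 0.    ]
h 20 n 37 x [-13.4   0.5  14.3] y(+face) -39.3 -> axis y -47.3
h 35 n 544 x [-9.5 -0.9  7.8] y(+face) -1.6 -> axis y -12.6
h 50 n 21 x [-13.7  -3.7   8.1] y(+face) -32.5 -> axis y -46.5
h 65 n 151 x [-13.8   0.4  15. ] y(+face) -31.4 -> axis y -47.4
h 75 n 187 x [-13.8   0.4  14.8] y(+face) -31.4 -> axis y -47.4
h 85 n 336 x [-24.5   0.1  24.7] y(+face) -31.5 -> axis y -47.5
h 95 n 456 x [-27.2   0.4  28.7] y(+face) -31.7 -> axis y -47.7
h 105 n 642 x [-25.7   1.6  28.8] y(+face) -37.5 -> axis y -53.5
ear [-24.7 -35.3] [10.1  7.3] 104
ear [ 27.1 -35.2] [9.8 8.1] 117
ear [-25.6 -57.7] [8.2 6.9] 78
ear [ 26.5 -57.6] [6.9 7.5] 72
shim plate tops y hist (array([  0,   0,   0,   0,   0,   0,   0,   0,   0,   0,   0,   1, 129,
       116, 107, 126,  43]), array([-70. , -67.5, -65. , -62.5, -60. , -57.5, -55. , -52.5, -50. ,
       -47.5, -45. , -42.5, -40. , -37.5, -35. , -32.5, -30. , -27.5]))
```

View pics/s24z.png

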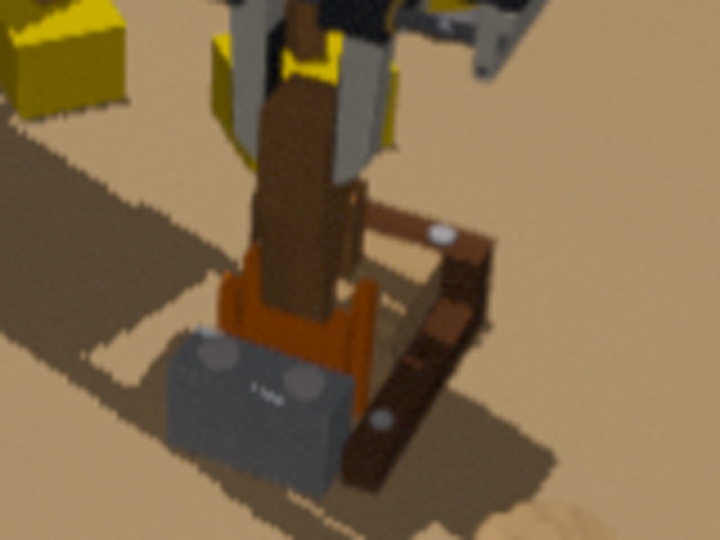

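The wedge is between the ears, just above the slot and upright: its axis is at y≈-47.4 at every height. Lowering it in.

Emit:
carry_out(
  claw=[1,1,1,1],
  linear=[
    [-0.008,0.012,-0.1],
    [0,0,-0.12],
    [0,0,-0.1],
    [0,0,-0.08],
  ],
  delta_rot=[
    [0.001,0.002,0],
    [0,0,0],
    [0,0,0],
    [0,0,0],
  ],
)

```text
time_s: 39.3
tool_pos: [0.614, 0.0544, 0.0919]
orientation: [0.004, 0.626, 0.78, 0.001]
ft_force: [-0.4, -0.5, -0.0]
width: 0.0297
```

```bash
python3 -c "
from h import *
to(.6125,.0543,12.5,.087)
"
```

```text
t 39.3 tcp [0.614  0.0544 0.0919] jaw 12.43 tilt [ 0.008  -0.0028] F [-0.4 -0.5 -0. ] M [-0.03 -0.1  -0.05] w 0.0297 q6 -0.31
need units -0.026 -0.001 -0.081 turn 0.001 tiltfix rotvec [0.0028 0.008  0.    ]
```

Emit:
carry_out(
  claw=[1,1,1],
  linear=[
    [-0.02,0,-0.05],
    [0,0,-0.05],
    [0,0,-0.05],
  ],
  delta_rot=[
    [0,0.003,0],
    [0,0,0],
    [0,0,0],
  ],
)

```text
time_s: 39.67
tool_pos: [0.6138, 0.0537, 0.0848]
orientation: [0.004, 0.626, 0.78, 0.001]
ft_force: [-5.3, -0.5, 21.7]
width: 0.0296
```

```bash
python3 -c "
from h import *
to(.6125,.0543,12.5,.087)
p,d,m=grab('wrist','w25')
"; python3 wed.py w25
```

```text
t 39.67 tcp [0.6138 0.0537 0.0848] jaw 12.44 tilt [ 0.0075 -0.004 ] F [-5.3 -0.5 21.7] M [-0.01  1.27 -0.03] w 0.0296 q6 -0.31
need units -0.022 0.011 0.037 turn 0.001 tiltfix rotvec [0.004  0.0075 0.    ]
h 20 n 4453 x [-38.    0.5  37.6] y(+face) -17.5 -> axis y -25.5
h 35 n 141 x [-29.3  -1.1  30.1] y(+face) -36.4 -> axis y -47.4
h 50 n 48 x [-28.   -7.4  28.4] y(+face) -34.2 -> axis y -48.2
h 65 n 941 x [-10.2  -0.7  12.6] y(+face) -1.7 -> axis y -17.7
h 75 n 179 x [-13.    1.7  15.6] y(+face) -31.6 -> axis y -47.6
h 85 n 305 x [-22.9   1.   24.8] y(+face) -31.7 -> axis y -47.7
h 95 n 457 x [-26.6   1.   29. ] y(+face) -31.8 -> axis y -47.8
h 105 n 605 x [-25.5   2.   29.6] y(+face) -32.0 -> axis y -48.0
ear [-24.7 -34. ] [10.2  7.4] 151
ear [ 26.7 -34. ] [ 7.9 10. ] 152
shim plate tops y hist (array([  0,   0,   0,   0,   0,   0,   0,   0,   0,   0,   0,   0,  88,
       159, 154, 149,  51]), array([-70. , -67.5, -65. , -62.5, -60. , -57.5, -55. , -52.5, -50. ,
       -47.5, -45. , -42.5, -40. , -37.5, -35. , -32.5, -30. , -27.5]))
```

Emit:
carry_out(
  claw=[1,1,1,1],
  linear=[
    [-0.01,0.005,-0.05],
    [0,0,-0.05],
    [0,0,-0.06],
    [0,0,-0.06],
  ],
  delta_rot=[
    [0.001,0.002,0],
    [0,0,0],
    [0,0,0],
    [0,0,0],
  ],
)

```text
time_s: 40.22
tool_pos: [0.6139, 0.0537, 0.0846]
orientation: [0.006, 0.626, 0.78, 0.002]
ft_force: [-8.1, 0.7, 21.7]
width: 0.0296
```

```bash
python3 -c "
from h import *
to(.6125,.0543,12.5,.087)
p,d,m=grab('wrist','w26'); p,d,m=grab('scene','s26')
cv2.imwrite('pics/s26z.png',cv2.resize(cv2.imread('pics/s26.png')[150:270,240:400],None,fx=4.5,fy=4.5,interpolation=cv2.INTER_CUBIC))
"
```

```text
t 40.23 tcp [0.6139 0.0537 0.0846] jaw 12.48 tilt [ 0.0126 -0.0049] F [-8.1  0.7 21.7] M [-0.2   1.86 -0.08] w 0.0296 q6 -0.31
need units -0.023 0.01 0.04 turn 0.0 tiltfix rotvec [0.0049 0.0126 0.    ]
```

View pics/s26z.png

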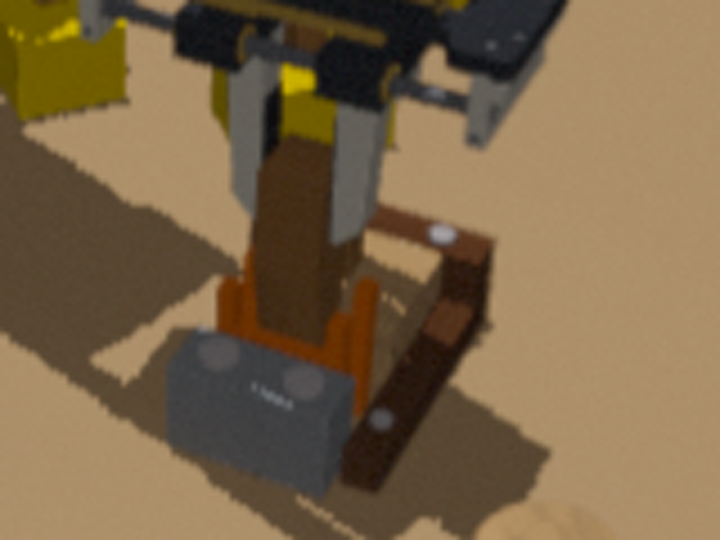

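View pics/w26.png

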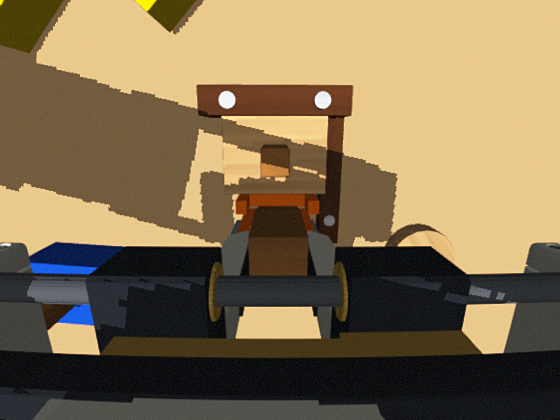

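The wedge has jammed: z stays at 0.0846 under continued pushing with 22 N up on the tool. I'll level the tool, press once more, then check the base and the wedge.

Emit:
carry_out(
  claw=[1,1,1],
  linear=[
    [-0.01,0,-0.05],
    [0,0,-0.07],
    [0,0,-0.07],
  ],
  delta_rot=[
    [0.002,0.008,0],
    [0,0.003,0],
    [0,0.002,0],
  ],
)

```text
time_s: 40.7
tool_pos: [0.6144, 0.0537, 0.0843]
orientation: [0.004, 0.626, 0.78, 0.001]
ft_force: [-8.3, -1.1, 26.6]
width: 0.0301
```

```bash
python3 -c "
from h import *
from gap import fr
to(.6125,.0543,12.5,.087)
p,d,m=grab('wrist','w27')
rects(p,d,m,.0445,.0505,bounds=(.5,.75,-.05,.2))
rects(p,d,m,.0885,.0965,bounds=(.5,.7,.06,.2))
X=cloud(d,m);F=fr(X);z=X[...,2]
reg=np.zeros(d.shape,bool); reg[200:275,245:310]=1
for zz in (.05,.06,.07,.08,.09,.1,.11,.12,.13):
  k=reg&(abs(z-zz)<.004)&(abs(F[...,0])<9)&(F[...,1]<-20)
  if k.sum()>8: print(zz,k.sum(),np.round(np.median(F[k],0),2))
k=reg&(z>.12)&(z<.16)&(d>0)&(abs(F[...,0])<12); print('wedge top z',np.round(np.percentile(z[k],[50,90,98]),4) if k.any() else None)
"; python3 wed.py w27 | grep ear
```

```text
t 40.7 tcp [0.6144 0.0537 0.0843] jaw 12.52 tilt [ 0.0068 -0.0041] F [-8.3 -1.1 26.6] M [-0.12  2.14 -0.1 ] w 0.0301 q6 -0.31
need units -0.031 0.009 0.045 turn -0.0 tiltfix rotvec [0.0041 0.0068 0.    ]
z 47.3 ctr mm [599.4 107.1] dims [115.6  91.8] ang 12.6 n 12700 px [274. 136.]
z 92.3 ctr mm [600.3 101.3] dims [18.1 17.5] ang 12.7 n 842 px [274. 162.]
z 92.6 ctr mm [609.4  70.5] dims [29.8  0.9] ang 12.6 n 164 px [277. 213.]
0.05 160 [  0.1  -36.81]
0.06 22 [ -0.22 -36.5 ]
0.07 25 [  0.22 -34.26]
0.08 26 [ -0.07 -32.33]
0.09 94 [-1.000e-02 -3.161e+01]
0.1 114 [  0.37 -31.58]
0.11 129 [ -0.15 -31.58]
0.12 153 [ -0.11 -31.55]
0.13 182 [  0.5  -31.55]
wedge top z [0.1368 0.1377 0.1381]
ear [-24.8 -33.9] [9.9 7.2] 140
ear [ 27.  -33.8] [8.1 9.7] 152
```

The checks agree. The wedge face is vertical (y = -31.6 at all heights), its top is at about 0.138 m so the foot is about 26 mm up, and the base is at fence (0, 0) and square. Handing in while pushing and gripping.

```bash
python3 -c "
from h import *
from cell import order
st(); print(order.finish_job()); st()"
```

```text
t 40.75 tcp [0.6143 0.0537 0.0843] jaw 12.52 tilt [ 0.0067 -0.0041] F [-9.3 -0.1 23.8] M [-0.14  1.96 -0.07] w 0.0301 q6 -0.31
the job is handed in; nothing more can be done
None
the job is handed in; nothing more can be done
```

The job is handed in at 40.75 s of the 72 s allowed. The base is seated, both shims are standing in the gap, and the wedge is jammed and still held in the gripper.

**What I did**
- **Base:** I slid it by its post to the fence. The grip slipped and left it about 2.5 mm short of the end block, so I pushed it flush on its faces with the closed fingers.
- **Shims:** I stood one against the base and one on the stop side.
- **Wedge:** I pushed it upright between them until it stopped moving.

**Last checks**
- **Base seat:** the post centre is within about 0.3 mm of the seat centre, and its angle of 12.7° matches the fence's 12.5–12.6°.
- **Wedge:** it stands vertical with its foot about 26 mm above the bench. It did not move further under a 24–27 N push, and the grip opening is 30 mm with a 50 N squeeze set.
- **Bystanders and look-alikes:** I touched none of them.

**What disagreed or went wrong**
- **Fingertip height:** the fingertips sit about 22 mm above the reported TCP, seen in several camera views. I worked with the images instead, after a shallow first grip on the post.
- **Lift while sliding:** the base's weight came onto the gripper for about a quarter of a second, a lift of roughly 1–2 mm.
- **Gap width:** I measured 35.7–36.7 mm, right at the limit between one shim and two. The jam height points to about 36.5 mm, which means two shims were needed.

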